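# Check thumb-piano boxes for a loose weight and load the spray stand

## Task

Before lacquering, pick up each thumb-piano sound box on the bench and shake it gently to feel whether a glue-up weight was left loose inside: lay the boxes that have something moving inside flat in the repair tray, and the empty ones flat on the round top of the spray stand, all with the sound hole up. When all are sorted, take the stand's handle and lead its top slowly through one full turn, either way, to see that it runs free with the boxes it carries; leave the tools, bottle and tin on the bench where they are.

Things in the scene. Friction and masses are not known exactly. Their poses are not given: they have to be found in the camera images.
- sb1_mid (a point): sound box 1, 124 mm long (its x axis) x 56 mm wide (y) x 42 mm high (z); point at its centre, 21 mm above its underside, z up while its top is up; None in runs without it. A closed hollow box of pale wood, glued shut; its top has a small round sound hole and two dark bridge strips. All boxes look alike and weigh 0.13 to 0.27 kg, each run anew, so the weight tells nothing
- sb2_mid (a point): sound box 2, 124 mm long (its x axis) x 56 mm wide (y) x 42 mm high (z); point at its centre, 21 mm above its underside, z up while its top is up; None in runs without it. In up to three of the boxes, others in each run, a round steel glue-up weight (110 g, a 30 mm ball) was left inside; it is not seen and cannot fall out. Spare weights of the same kind may lie on the bench; they matter to nothing
- sb3_mid (a point): sound box 3, 124 mm long (its x axis) x 56 mm wide (y) x 42 mm high (z); point at its centre, 21 mm above its underside, z up while its top is up; None in runs without it. A weight inside rolls freely, some 85 mm along the box and 18 mm across: it knocks on the walls when the box is jogged or tipped along its length
- sb4_mid (a point): sound box 4, 124 mm long (its x axis) x 56 mm wide (y) x 42 mm high (z); point at its centre, 21 mm above its underside, z up while its top is up; None in runs without it. A weight inside stays at the end it has rolled to; from one end to the other it shifts the balance of a held box by about 0.09 N m. An empty box has nothing that moves
- top_mid (a point): spray stand: centre of the upper face of its round plywood top, 300 mm across, 19 mm thick, upper face 55 mm above the bench; its x axis points to the turning handle. The stand does not move; only its top turns, about this upright axis
- handle_mid (a point): upright turned wooden handle standing on the round top near its rim, 126 mm from the centre; 23 to 29 mm thick, its tip 99 mm above the top's face; this point is on its axis, 68 mm above the face. It spins freely on its own screw, so a hand can keep one heading while leading it round
- turntable (a joint): turning angle of the stand's top in rad, 0 at the start, growing counter-clockwise seen from above, counted on beyond a full turn (6.28), no stops either way; it takes about 1 N at the handle and stays where it is left
- tray_mid (a point): repair tray: centre of its inner floor, 8 mm above the bench; shallow open wooden tray, inside 300 mm (x) by 170 mm (y), walls 8 mm thick with rims 35 mm above the bench; fixed
- chisel: bystander: chisel lying flat, 187 mm long, 22 mm thick handle; origin on the bench under it near its middle
- sandblock: bystander: cork sanding block 100 x 50 x 31 mm; origin under its centre
- spokeshave: bystander: spokeshave, 50 mm iron body with two handles, 230 mm over all along y, 22 mm high; origin under its middle
- glue: bystander: upright plastic glue bottle, 64 mm across, 150 mm tall; origin under its centre
- tin: bystander: upright tin, 80 mm across, 85 mm tall; origin under its centre
Mind the look-alikes: they are no part of the job. What is shaped like the part that bears sb2_mid but blue is not meant.

How it is judged (in metres and radians):
On the way, in this order (a step that is already met when the one before it is completed fails the run):
1. every box that has a weight inside lies flat in the repair tray, every empty one flat on the stand's top ((((x of sb1_mid in the frame of tray_mid between -0.125 and 0.15 m and y of sb1_mid in the frame of tray_mid between -0.085 and 0.085 m and z of sb1_mid in the frame of tray_mid between 0 and 0.028 m) and angle between sb1_mid's own z axis and vertical below 0.2 rad) or ((horizontal distance between sb1_mid and top_mid below 0.125 m and z of sb1_mid in the frame of top_mid between 0.014 and 0.028 m and angle between sb1_mid's own z axis and vertical below 0.2 rad) and distance between weight1 and sb1_mid above 0.09 m)) and (horizontal distance between sb1_mid and top_mid below 0.125 m or distance between weight1 and sb1_mid below 0.09 m) and (((x of sb2_mid in the frame of tray_mid between -0.125 and 0.15 m and y of sb2_mid in the frame of tray_mid between -0.085 and 0.085 m and z of sb2_mid in the frame of tray_mid between 0 and 0.028 m) and angle between sb2_mid's own z axis and vertical below 0.2 rad) or ((horizontal distance between sb2_mid and top_mid below 0.125 m and z of sb2_mid in the frame of top_mid between 0.014 and 0.028 m and angle between sb2_mid's own z axis and vertical below 0.2 rad) and distance between weight2 and sb2_mid above 0.09 m)) and (horizontal distance between sb2_mid and top_mid below 0.125 m or distance between weight2 and sb2_mid below 0.09 m) and (((x of sb3_mid in the frame of tray_mid between -0.125 and 0.15 m and y of sb3_mid in the frame of tray_mid between -0.085 and 0.085 m and z of sb3_mid in the frame of tray_mid between 0 and 0.028 m) and angle between sb3_mid's own z axis and vertical below 0.2 rad) or ((horizontal distance between sb3_mid and top_mid below 0.125 m and z of sb3_mid in the frame of top_mid between 0.014 and 0.028 m and angle between sb3_mid's own z axis and vertical below 0.2 rad) and distance between weight3 and sb3_mid above 0.09 m)) and (horizontal distance between sb3_mid and top_mid below 0.125 m or distance between weight3 and sb3_mid below 0.09 m) and (((x of sb4_mid in the frame of tray_mid between -0.125 and 0.15 m and y of sb4_mid in the frame of tray_mid between -0.085 and 0.085 m and z of sb4_mid in the frame of tray_mid between 0 and 0.028 m) and angle between sb4_mid's own z axis and vertical below 0.2 rad) or ((horizontal distance between sb4_mid and top_mid below 0.125 m and z of sb4_mid in the frame of top_mid between 0.014 and 0.028 m and angle between sb4_mid's own z axis and vertical below 0.2 rad) and distance between weight4 and sb4_mid above 0.09 m)) and (horizontal distance between sb4_mid and top_mid below 0.125 m or distance between weight4 and sb4_mid below 0.09 m)), for 0.2 s.
2. the top has been led by its handle through a full turn (350 degrees or more from its starting angle, either way, the fingers still on the handle) ((value of joint turntable above 6.11 rad or value of joint turntable below -6.11 rad) and contact force between the fingers and handle above 0.2 N), for 0.05 s.
At the end, for the whole second after the job is handed in: every box with a weight loose inside lies flat (within 0.2 rad), sound hole up, on the floor of the repair tray; every empty box lies flat, sound hole up, on the stand's round top with its centre within 125 mm of the top's centre; all released and at rest (all of step 1 and linear speed of each of sb1, sb2, sb3, sb4 below 0.1 m/s); the robot touches nothing.
It fails at once if a bystander is moved more than 80 mm (distance of any of chisel, sandblock, spokeshave, glue, tin from where it was at the start of the episode above 0.08 m).
It fails at once if a box is thrown or jerked about: faster than 1.2 m/s while off the bench ((height (world z) of sb1_mid above 0.09 m and linear speed of sb1 above 1.2 m/s) or (height (world z) of sb2_mid above 0.09 m and linear speed of sb2 above 1.2 m/s) or (height (world z) of sb3_mid above 0.09 m and linear speed of sb3 above 1.2 m/s) or (height (world z) of sb4_mid above 0.09 m and linear speed of sb4 above 1.2 m/s)).
It fails at once if the top is sent spinning: faster than 6 rad/s (velocity of joint turntable above 6 rad/s or velocity of joint turntable below -6 rad/s).
Of sb1, sb2, sb3, sb4 only 3 to 4 are there at a start; the rules pass over those that are not, and their reading is None.
Of weight1, weight2, weight3, weight4 only 2 to 3 are there at a start; the rules pass over those that are not, and their reading is None.
At some moment in a run one of sb1, sb2, sb3, sb4 may be knocked a few centimetres aside while the robot is not near it.
It also fails if it takes over 200 s, if anything falls off the work surface, if the arm or the gripper's body presses on something with over 40 N, if the wrist force passes 120 N, or if a joint passes its speed limit or range.

## Robot

A 6-joint arm with a two-finger parallel gripper is mounted at the origin on the work surface. World frame = base frame: x ahead of the robot, y to its left, z up, the work surface at z = 0. Lengths are in m, angles in degrees, forces in N, time in s.
With the tool pointing down it reaches from about 0.25 to 0.8 m from the base axis. Payload 3.9 kg.
Tool frame: the origin (TCP) lies between the finger pads; the fingertips stand 19 mm ahead of it and the grasp point (between the pads) is the TCP; z points along the fingers, y is the line along which they close (so a half turn about z gives the same grasp; the last joint's range is limited). The gripper opens to 85 mm and grips with 20 to 120 N. Pads are 22 mm wide; open, the fingers measure 114 mm over their backs; the gripper's body (76 mm by 85 mm) begins 54 mm behind the grasp point. The pads swing forward as they close: fully open they stand 13 mm farther back than shut.
Start: joints at [0, 14.897, -7.913, 67.191, 0, 90], TCP at [0.525, -0, 0.214] pointing down, gripper open.
Joint ranges: [-159.42, 159.42], [-47.68, 98.78], [-73.54, 78.23], [-108.79, 121.32], [-90, 84.71], [-180, 180]. Speed limits (degrees/s): [147.25, 147.25, 180, 180, 180, 180].

## Interface

Orientations are given as a 3x3 rotation matrix whose columns are the frame's x, y, z axes.
In Python, from cell import * gives the robot as it stands.
- The arm moves only by the tool jog_arm, never from a script. Its argument "moves" is a list of rows, each an object of numbers: "x", "y", "z": the shift along the tool's x, y, z in mm; "spin": the turn about the tool's z in rad. A call has 1 to 10 rows; each row shifts and turns the commanded pose from where the row before left it, along the tool's axes as they then stand; what a row does not reach is not made up. A row lasts 1/12 s, in which the tool goes at most 41.7 mm and 7.16 degrees, less where a joint would pass 70% of its speed; a pose out of reach is approached as far as the arm can. A call is refused whole if a number of a shift passes 41.7 or a number of a turn 0.125, either way. A call with a gripper value outside its range is refused whole. "gripper" is the opening, from -1 (shut) to 1 (fully open), set as the call begins (left out, the last holds). The fingers move at their own pace and stop on an object; "force" is the grip in N (left out, the last holds). Time passes only in rows, so rows that do not move let the fingers close. It gives the time, the measured TCP pose, the force, the opening and the grip force at its end, in the units of the state.
- get_state(): the state, without advancing time (a new reading comes with each control period).
- camera(name): name is "scene" or "side" or "wrist"; returns a dict with "img" (400x640x3 uint8, red, green, blue), "mtx" (3x3 intrinsics, pixels), "extrinsics" (4x4, takes a point from camera to world coordinates). Camera axes: x right, y down, z forward; pixel columns grow to the right and rows downward; lengths in m; the calibration is good to about 2 mm. A picture is of the moment at which its call begins. There is no depth.
- close_job(): hands the job in; it is judged then, once.
The state is a dict: "time": time; "joint_positions": joint angles; "qd": joint speeds; "joint_torque": joint torques, N m; "position": TCP position; "orientation": TCP orientation; "wrist_force": force on the tool from outside, world axes, zero at the start; "torque": the same for the moment, N m; "finger_gap": finger opening in m; "grip_force": force on a finger pad.
Only numpy, scipy, OpenCV 4.12 (cv2) and the standard library are available. Lean on these libraries where they do the work, as an engineer would, in place of code of your own. Each camera call takes 0.05 s, during which the arm holds its last target. There are 200 camera calls.

## Working session

There is one attempt and no reset: what is moved stays moved. The work goes in short steps, Python scripts to look and compute and a tool call to move; the robot and the scene stay as the last step left them, time stands still between calls to the robot, and variables do not carry over. Pictures are saved under pics/ and viewed, at most 14 in all, crops included, and the job is handed in when it is done.

Besides the shell and the picture viewer there is one more tool, called after ">>>" by a JSON object that holds its "name" and its "arguments". jog_arm: Moves the arm, as the interface text tells. Its arguments: {"type":"object","properties":{"moves":{"type":"array"},"gripper":{"type":"number"},"force":{"type":"number"}},"required":["moves"]}

```bash
mkdir -p pics; ls; cat > h.py <<'E'
from cell import *
import numpy as np, cv2
def shot(n,f):
    c=camera(n); cv2.imwrite('pics/'+f+'.png',c['img'][:,:,::-1]); np.savez('pics/'+f+'.npz',**c); return c
def ray(c,u,v,z):
    K=np.array(c['mtx']);T=np.array(c['extrinsics'])
    d=T[:3,:3]@np.linalg.solve(K,[u,v,1.]);o=T[:3,3]
    return o+d*(z-o[2])/d[2]
def proj(c,p):
    K=np.array(c['mtx']);T=np.array(c['extrinsics'])
    q=K@(T[:3,:3].T@(np.array(p)-T[:3,3])); return q[:2]/q[2]
E
python3 - <<'E'
from h import *
for n in['scene','side']:
    c=shot(n,n+'0'); print(n,np.round(c['extrinsics'],3).tolist(),np.round(c['mtx'],1).tolist())
print(get_state())
E
```

```text
pics
scene [[-0.649, 0.465, -0.602, 1.141], [0.76, 0.394, -0.516, 0.41], [-0.003, -0.793, -0.609, 0.669], [0.0, 0.0, 0.0, 1.0]] [[367.0, 0.0, 318.1], [0.0, 367.0, 197.9], [0.0, 0.0, 1.0]]
side [[0.97, -0.179, 0.166, 0.358], [-0.244, -0.685, 0.686, -1.008], [-0.009, -0.706, -0.708, 1.095], [0.0, 0.0, 0.0, 1.0]] [[408.7, 0.0, 321.7], [0.0, 408.7, 202.5], [0.0, 0.0, 1.0]]
{'time': 0.1, 'joint_positions': array([-6.50304011e-04,  1.49305253e+01, -7.97856650e+00,  6.71923258e+01,
       -9.96417857e-05,  8.99996479e+01]), 'qd': array([-0.06078195, -0.08213475,  0.16732183,  0.06708485, -0.02745842,
        0.01584486]), 'joint_torque': array([ 1.30990822e-03, -4.06508374e+01,  2.54527545e+01,  1.01374229e-02,
        8.82594691e-05,  5.67244470e-06]), 'position': array([ 5.24338428e-01, -6.53849930e-06,  2.13260092e-01]), 'orientation': array([[ 5.20207006e-06,  9.99998433e-01, -1.77006919e-03],
       [ 1.00000000e+00, -5.20512094e-06, -1.71898704e-06],
       [-1.72819777e-06, -1.77006918e-03, -9.99998433e-01]]), 'wrist_force': array([-1.18659459,  0.72442064, -0.36044314]), 'torque': array([-0.01723295, -0.05523933,  0.01176312]), 'grip_force': 0.0, 'finger_gap': 0.08544875626117675}
```

View pics/scene0.png

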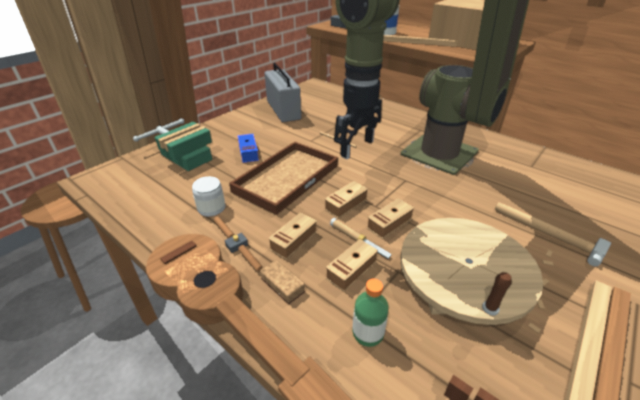

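View pics/side0.png

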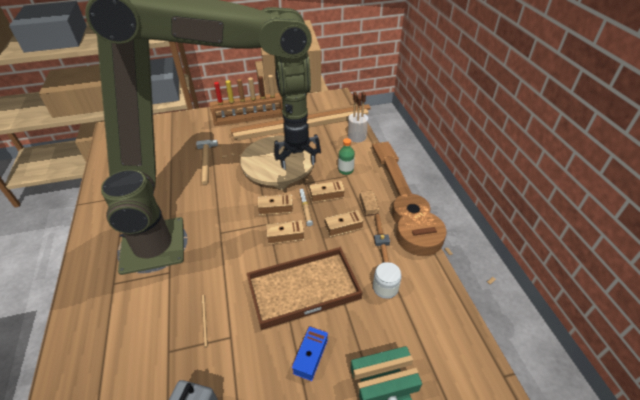

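Candidates (scene px): four pale boxes at (346,197), (391,216), (294,233) and (353,261). The blue look-alike at (248,148) and the cork block at (281,280) are excluded. The stand is at (470,268) with its handle at (499,292), and the tray is at (286,175). Next is a close crop to check the choice.

```bash
python3 - <<'E'
from h import *
im=cv2.imread('pics/side0.png')[165:245,250:366]; a=cv2.resize(im,None,fx=6,fy=6,interpolation=cv2.INTER_CUBIC); a=a[:300*2]
cv2.imwrite('pics/side0c.png',a)
c=np.load('pics/side0.npz')
for p in [(275,204),(327,190),(344,223),(285,232)]: print(p,ray(c,*p,.042).round(3))
for p in [(249,283),(344,251),(360,292),(262,325)]: print('tray',p,ray(c,*p,.035).round(3))
c=np.load('pics/scene0.npz')
for p in [(391,214),(353,258),(294,230),(346,195)]: print(p,ray(c,*p,.042).round(3))
for p in [(231,184),(285,144),(338,158),(279,209)]: print('tray',p,ray(c,*p,.035).round(3))
for p in [(470,262),(401,250),(541,270),(470,222),(470,317)]: print('top',p,ray(c,*p,.055).round(3))
E
```

```text
(275, 204) [0.439 0.049 0.042]
(327, 190) [0.641 0.072 0.042]
(344, 223) [ 0.655 -0.104  0.042]
(285, 232) [ 0.45  -0.093  0.042]
tray (249, 283) [ 0.306 -0.262  0.035]
tray (344, 251) [ 0.623 -0.216  0.035]
tray (360, 292) [ 0.625 -0.378  0.035]
tray (262, 325) [ 0.324 -0.411  0.035]
(391, 214) [0.449 0.071 0.042]
(353, 258) [0.642 0.087 0.042]
(294, 230) [ 0.661 -0.082  0.042]
(346, 195) [ 0.459 -0.071  0.042]
tray (231, 184) [ 0.63  -0.371  0.035]
tray (285, 144) [ 0.352 -0.419  0.035]
tray (338, 158) [ 0.306 -0.219  0.035]
tray (279, 209) [ 0.621 -0.177  0.035]
top (470, 262) [0.493 0.301 0.055]
top (401, 250) [0.56  0.164 0.055]
top (541, 270) [0.415 0.428 0.055]
top (470, 222) [0.361 0.247 0.055]
top (470, 317) [0.631 0.357 0.055]
```

View pics/side0c.png

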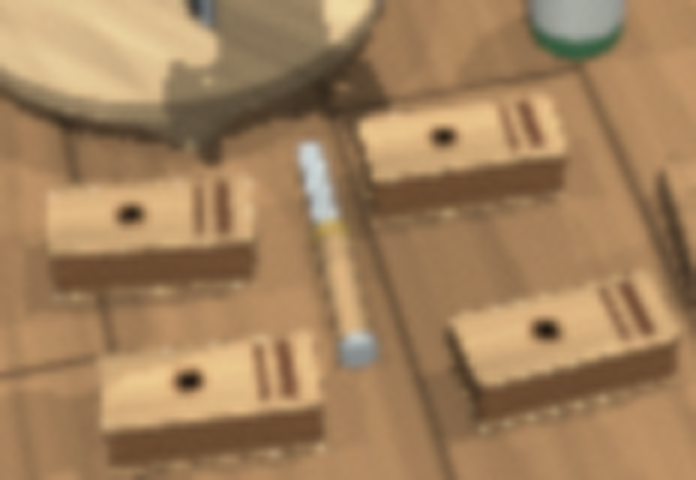

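```bash
cat > m0.py <<'E'
from h import *
c=np.load('pics/side0.npz')
B=dict(A=[(50,190),(248,178),(250,245),(52,255)],B=[(362,120),(553,92),(567,152),(378,185)],C=[(452,325),(650,273),(678,340),(482,390)],D=[(105,357),(315,333),(322,400),(108,432)])
s=np.load('pics/scene0.npz')
for k,q in B.items():
    P=np.array([ray(c,250+u/6,165+v/6,.042) for u,v in q]); m=P.mean(0)
    d=(P[1]+P[2]-P[0]-P[3])/2; w=(P[0]+P[1]-P[2]-P[3])/2
    print(k,m.round(3),'len',np.linalg.norm(d).round(3),'wid',np.linalg.norm(w).round(3),'yaw',np.degrees(np.arctan2(d[1],d[0])).round(1),'yaw_w',np.degrees(np.arctan2(-w[0],w[1])).round(1),'scene px',proj(s,m).round(0))
# pale top of the stand, scene
hsv=cv2.cvtColor(s['img'],cv2.COLOR_RGB2HSV)
print(hsv[250,430],hsv[240,520],hsv[330,450],hsv[300,430])
E
python3 m0.py
python3 - <<'E'
import cv2
a=cv2.imread('pics/scene0.png')
t=cv2.resize(a[210:330,390:550],None,fx=5,fy=5,interpolation=cv2.INTER_CUBIC)
cv2.imwrite('pics/top0.png',t)
E
```

```text
A [0.442 0.063 0.042] len 0.12 wid 0.057 yaw -10.1 yaw_w -8.3 scene px [390. 212.]
B [0.646 0.084 0.042] len 0.123 wid 0.058 yaw -1.5 yaw_w -5.4 scene px [351. 258.]
C [ 0.66  -0.092  0.042] len 0.122 wid 0.054 yaw 4.5 yaw_w 1.7 scene px [292. 228.]
D [ 0.454 -0.077  0.042] len 0.122 wid 0.054 yaw -4.6 yaw_w -7.5 scene px [345. 193.]
[ 18  82 156] [ 15 110 214] [ 16 108 127] [ 19  78 131]
```

View pics/top0.png

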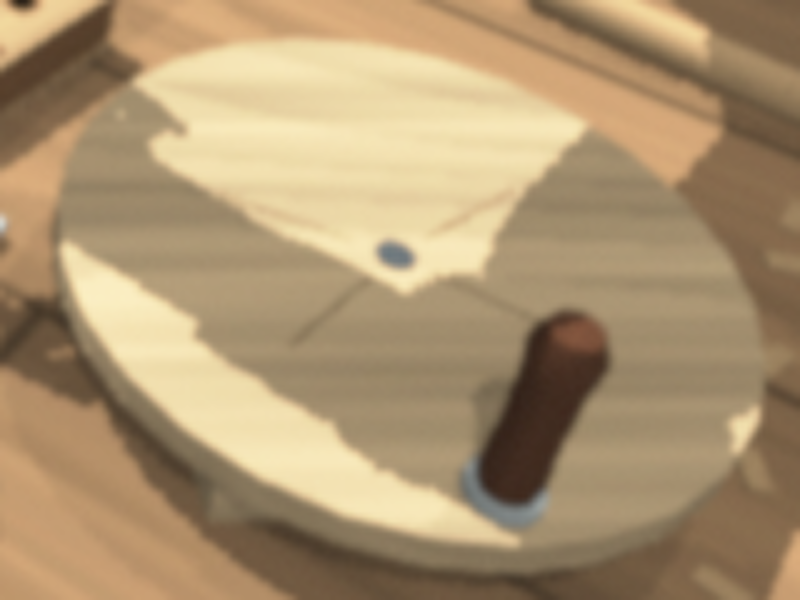

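The boxes agree between the two views. In the top crop, the pivot is at scene px (469,261), the handle foot at (491,309) and the handle tip at (506,275).

```bash
python3 - <<'E'
from h import *
s=np.load('pics/scene0.npz')
c=ray(s,469,260.8,.056);print('pivot',c)
for u,v,z in[(491,309,.06),(505.5,275,.154)]:
    p=ray(s,u,v,z);print(p.round(3),np.hypot(*(p-c)[:2]).round(3),np.degrees(np.arctan2(p[1]-c[1],p[0]-c[0])).round(1))
b=[(58,225),(320,38),(765,380),(490,552),(590,128),(180,430)]
for u,v in b:
    p=ray(s,390+u/5,210+v/5,.055);print('rim r',np.hypot(*(p-c)[:2]).round(3))
d=np.load('pics/side0.npz')
# tray outer rim corners from dark-mask
for n,k in[('side',d),('scene',s)]:
    g=cv2.cvtColor(k['img'],cv2.COLOR_RGB2HSV); m=((g[...,2]<95)&(g[...,1]>70)).astype(np.uint8)
    nn,l,st,ce=cv2.connectedComponentsWithStats(m)
    pt=(255,300) if n=='side' else (255,205)
    for i in range(1,nn):
        x,y,w,h,a=st[i]
        if a>300 and x<=pt[0]+5 and x+w>=pt[0]-5 and y<=pt[1]+10 and y+h>=pt[1]-10:
            pts=np.argwhere(l==i)[:,::-1].astype(np.float32)
            hull=cv2.convexHull(pts)[:,0]
            W=np.array([ray(k,u,v,.035)[:2] for u,v in hull],np.float32)
            print(n,st[i],cv2.minAreaRect(W))
    
E
```

```text
pivot [0.49172142 0.29767032 0.056     ]
[0.591 0.382 0.06 ] 0.13 40.3
[0.586 0.38  0.154] 0.125 40.9
rim r 0.149
rim r 0.15
rim r 0.149
rim r 0.153
rim r 0.147
rim r 0.152
side [250 250 109  42 514] ((0.4921382665634155, -0.239820659160614), (0.14763817191123962, 0.33922359347343445), 67.41754150390625)
side [260 293 102  36 542] ((0.4734034538269043, -0.402141809463501), (0.3097809851169586, 0.02032863348722458), 4.62845516204834)
scene [230 159 108  55 884] ((0.5161598920822144, -0.21290470659732819), (0.18262973427772522, 0.35773298144340515), 64.94819641113281)
```

>>> {"name": "jog_arm", "arguments": {"moves": [{"z": -10}]}}

```text
validation failed for argument at $.mo...
```

>>> {"name": "jog_arm", "arguments": {"moves": [{"x": 0, "y": 0, "z": -10, "spin": 0}], "gripper": 1, "force": 60}}

```text
time: 0.18
position: [0.5232, 0.0, 0.222]
orientation: [[0.0, 1.0, -0.005], [1.0, -0.0, 0.0], [0.0, -0.005, -1.0]]
wrist_force: [0.0, -0.0, -0.5]
finger_gap: 0.0851
grip_force: 0.0
```

```bash
python3 - <<'E'
import cv2
a=cv2.imread('pics/side0.png')[242:332,240:370]
cv2.imwrite('pics/tray0.png',cv2.resize(a,None,fx=6,fy=6,interpolation=cv2.INTER_CUBIC))
E
```

```text
(no output)
```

View pics/tray0.png

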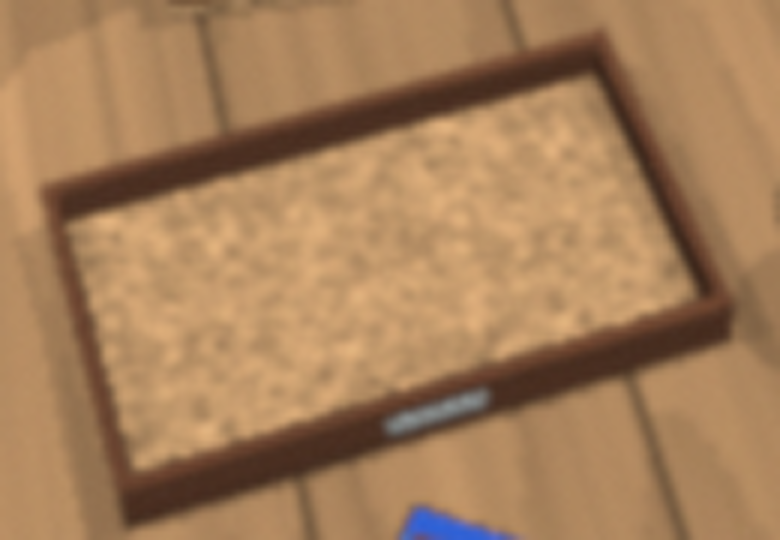

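The tray rim corners in the crop are (42,188), (605,32), (730,300) and (125,488).

```bash
python3 - <<'E'
from h import *
c=np.load('pics/side0.npz')
P=np.array([ray(c,240+u/6,242+v/6,.035) for u,v in[(42,188),(605,32),(730,300),(125,488)]]);print(P.round(3),P.mean(0).round(3))
d=(P[1]+P[2]-P[0]-P[3])/2;w=(P[0]+P[1]-P[2]-P[3])/2
print(np.linalg.norm(d),np.linalg.norm(w),np.degrees(np.arctan2(d[1],d[0])),np.degrees(np.arctan2(-w[0],w[1])))
w=camera('wrist');print(np.round(w['extrinsics'],3),w['mtx'])
E
```

```text
[[ 0.304 -0.225  0.035]
 [ 0.617 -0.199  0.035]
 [ 0.63  -0.379  0.035]
 [ 0.322 -0.405  0.035]] [ 0.468 -0.302  0.035]
0.31178202485561585 0.181091332033545 4.823341790932738 4.918930301181
[[ 1.     0.001 -0.005  0.524]
 [-0.001 -0.958 -0.287  0.074]
 [-0.005  0.287 -0.958  0.383]
 [ 0.     0.     0.     1.   ]] [[333.29665739   0.         320.41352296]
 [  0.         333.29665739 202.44876795]
 [  0.           0.           1.        ]]
```

>>> {"name": "jog_arm", "arguments": {"moves": [{"x": 15.75, "y": -20.25, "z": 0, "spin": 0}, {"x": 15.75, "y": -20.25, "z": 0, "spin": 0}, {"x": 15.75, "y": -20.25, "z": 0, "spin": 0}, {"x": 15.75, "y": -20.25, "z": 0, "spin": 0}, {"x": 0, "y": 0, "z": 0, "spin": -0.1178}, {"x": 0, "y": 0, "z": 0, "spin": -0.1178}, {"x": 0, "y": 0, "z": 0, "spin": -0.1178}, {"x": 0, "y": 0, "z": 0, "spin": -0.1178}, {"x": 0, "y": 0, "z": 0, "spin": -0.1178}, {"x": 0, "y": 0, "z": 0, "spin": -0.1178}]}}

```text
time: 1.07
position: [0.4442, 0.0631, 0.2247]
orientation: [[-0.654, 0.757, 0.001], [0.757, 0.654, 0.0], [-0.0, 0.001, -1.0]]
wrist_force: [-0.5, -0.2, -0.6]
finger_gap: 0.0854
grip_force: 0.0
```

>>> {"name": "jog_arm", "arguments": {"moves": [{"x": 0, "y": 0, "z": 0, "spin": -0.1178}, {"x": 0, "y": 0, "z": 0, "spin": -0.1178}, {"x": 0, "y": 0, "z": 0, "spin": -0.1178}, {"x": 0, "y": 0, "z": 0, "spin": -0.1178}, {"x": 0, "y": 0, "z": 0, "spin": -0.1178}, {"x": 0, "y": 0, "z": 0, "spin": -0.1178}, {"x": 0, "y": 0, "z": 0, "spin": 0}, {"x": 0, "y": 0, "z": 0, "spin": 0}]}}

```text
time: 1.73
position: [0.4442, 0.063, 0.2244]
orientation: [[-0.987, 0.159, 0.001], [0.159, 0.987, 0.0], [-0.001, 0.0, -1.0]]
wrist_force: [-1.1, 0.2, 0.3]
finger_gap: 0.0854
grip_force: 0.0
```

```bash
cat >> h.py <<'E'
def go(x,y,z,ang):
    """delta in tool axes (mm) to reach world xyz with tool y at ang deg (mod 180); shifts given before spin (a) and after spin (b)"""
    s=get_state();R=s['orientation'];d=np.array([x,y,z])-s['position']
    a=np.degrees(np.arctan2(R[1,1],R[0,1])); t=(a-ang+90)%180-90  # spin + is clockwise
    th=np.radians(t);Rz=np.array([[np.cos(th),-np.sin(th),0],[np.sin(th),np.cos(th),0],[0,0,1]])
    print('pos',s['position'].round(4),'yang',a.round(2),'j6',s['joint_positions'][5].round(1),'t',s['time'],'shift a',(R.T@d*1000).round(1),'spin',th.round(4),'b',((R@Rz).T@d*1000).round(1))
def fq():
    s=get_state();print('F',np.round(s['wrist_force'],2),'T',np.round(s['torque'],4),'jt',np.round(s['joint_torque'],3),'gap',round(s['finger_gap'],4),s['grip_force'])
E
python3 - <<'E'
from h import *
go(.442,.063,.028,81);fq()
w=shot('wrist','w1')
print(proj(w,[.442,.063,.042]).round(),[proj(w,[.442+a*.0617-b*-.0044*1,.063-a*.0097+b*.0277,.042]).round().tolist() for a,b in[(-1,1),(1,1),(1,-1),(-1,-1)]])
E
```

```text
pos [0.4442 0.063  0.2244] yang 80.82 j6 17.3 t 1.7333 shift a [  2.3  -0.4 196.4] spin -0.0031 b [  2.3  -0.4 196.4]
F [-1.14  0.16  0.31] T [-0.0592  0.0143 -0.0223] jt [ 3.0000e-03 -3.2643e+01  2.5353e+01  1.0000e-03  0.0000e+00 -1.1100e-01] gap 0.0854 0.0
[319. 173.] [[347.0, 112.0], [345.0, 229.0], [294.0, 229.0], [291.0, 112.0]]
```

View pics/w1.png

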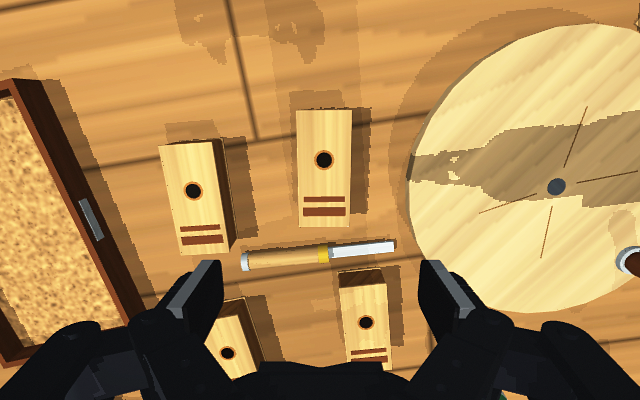

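The wrist view shows box A's top spanning px (297..351, 109..228), D's near (193,198), and the pivot at (556,187).

```bash
python3 - <<'E'
from h import *
w=np.load('pics/w1.npz')
for n,q in dict(A=[(297,110),(352,110),(349,228),(299,227)],D=[(159,147),(217,139),(230,247),(181,255)]).items():
    P=np.array([ray(w,*p,.042) for p in q]);d=(P[2]+P[3]-P[0]-P[1])/2
    print(n,P.mean(0).round(4),np.linalg.norm(d).round(3),np.degrees(np.arctan2(d[1],d[0])).round(1),np.linalg.norm(P[1]-P[0]).round(3))
print(ray(w,556,187,.056))
E
```

```text
A [0.4411 0.0683 0.042 ] 0.125 -9.3 0.055
D [ 0.4492 -0.071   0.042 ] 0.12 -6.4 0.061
[0.49167079 0.29903633 0.056     ]
```

>>> {"name": "jog_arm", "arguments": {"moves": [{"x": 4, "y": 3.5, "z": 30, "spin": 0}, {"x": 0, "y": 0, "z": 40, "spin": 0}, {"x": 0, "y": 0, "z": 40, "spin": 0}, {"x": 0, "y": 0, "z": 30, "spin": 0}, {"x": 0, "y": 0, "z": 25, "spin": 0}, {"x": 0, "y": 0, "z": 20, "spin": 0}, {"x": 0, "y": 0, "z": 11, "spin": 0}, {"x": 0, "y": 0, "z": 0, "spin": 0}]}}

```text
time: 2.45
position: [0.4383, 0.0667, 0.0258]
orientation: [[-0.987, 0.159, -0.005], [0.159, 0.987, -0.001], [0.005, -0.002, -1.0]]
wrist_force: [0.0, -1.4, -0.0]
finger_gap: 0.0851
grip_force: 0.0
```

>>> {"name": "jog_arm", "arguments": {"moves": [{"x": 0, "y": 0, "z": 0, "spin": 0}, {"x": 0, "y": 0, "z": 0, "spin": 0}, {"x": 0, "y": 0, "z": 0, "spin": 0}, {"x": 0, "y": 0, "z": 0, "spin": 0}, {"x": 0, "y": 0, "z": 0, "spin": 0}, {"x": 0, "y": 0, "z": 0, "spin": 0}, {"x": 0, "y": 0, "z": 0, "spin": 0}], "gripper": -1, "force": 60}}

```text
time: 3.03
position: [0.4409, 0.0671, 0.0284]
orientation: [[-0.988, 0.157, 0.001], [0.157, 0.988, 0.0], [-0.001, 0.0, -1.0]]
wrist_force: [-0.3, -0.3, -0.1]
finger_gap: 0.0004
grip_force: 0.0
```

>>> {"name": "jog_arm", "arguments": {"moves": [{"x": 0, "y": 0, "z": -10, "spin": 0}, {"x": 0, "y": 0, "z": -20, "spin": 0}, {"x": 0, "y": 0, "z": -20, "spin": 0}, {"x": 0, "y": 0, "z": -20, "spin": 0}, {"x": 0, "y": 0, "z": -20, "spin": 0}, {"x": 0, "y": 0, "z": -10, "spin": 0}, {"x": 0, "y": 0, "z": 0, "spin": 0}]}}

```text
time: 3.62
position: [0.4426, 0.0674, 0.1304]
orientation: [[-0.988, 0.157, 0.005], [0.157, 0.988, 0.001], [-0.005, 0.002, -1.0]]
wrist_force: [-0.7, -0.1, -0.5]
finger_gap: -0.0001
grip_force: 0.0
```

```bash
python3 - <<'E'
from h import *
go(.441,.066,.13,80.8);fq()
for i in range(5): camera('wrist');fq()
E
```

```text
pos [0.4426 0.0674 0.1304] yang 80.99 j6 17.7 t 3.6167 shift a [ 1.4 -1.7  0.4] spin 0.0033 b [ 1.4 -1.7  0.4]
F [-0.65 -0.14 -0.5 ] T [ 0.0026 -0.0398  0.0004] jt [  0.    -34.004  22.816   0.546  -0.      0.   ] gap -0.0001 0.0
F [-0.4   0.17  0.31] T [-0.0235 -0.001   0.0064] jt [  0.    -34.626  23.577   0.162  -0.      0.   ] gap -0.0001 0.0
F [ 0.47  0.05 -0.1 ] T [-0.0146  0.0326  0.0392] jt [-0.0000e+00 -3.4527e+01  2.3610e+01 -6.0000e-03 -0.0000e+00  0.0000e+00] gap 0.0001 0.0
F [-0.69 -0.31 -0.59] T [-0.0109  0.0034  0.022 ] jt [ 2.000e-03 -3.436e+01  2.344e+01 -3.900e-02 -0.000e+00  0.000e+00] gap -0.0001 0.0
F [ 0.71 -0.23  0.17] T [-0.0332 -0.0158  0.0466] jt [-0.0000e+00 -3.4198e+01  2.3248e+01 -2.9000e-02 -0.0000e+00  0.0000e+00] gap -0.0001 0.0
F [ 0.84  0.65 -0.12] T [-0.0664  0.0119  0.0518] jt [-1.0000e-03 -3.4056e+01  2.3090e+01 -1.1000e-02 -0.0000e+00  0.0000e+00] gap 0.0001 0.0
```

```bash
python3 - <<'E'
from h import *
shot('scene','s2'); shot('wrist','w2')
a=np.load('pics/s2.npz')['img'][150:330,200:560,::-1];b=np.load('pics/w2.npz')['img'][:,:,::-1]
b=cv2.resize(b,(480,300));a=cv2.resize(a,(600,300))
o=np.zeros((600,600,3),np.uint8);o[:300]=a;o[300:,:480]=b;cv2.imwrite('pics/o2.png',o)
E
```

```text
(no output)
```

View pics/o2.png

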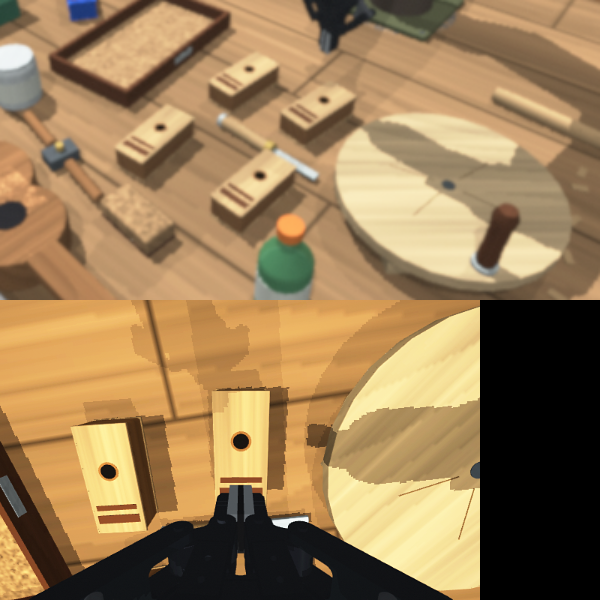

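```bash
python3 - <<'E'
from h import *
w=np.load('pics/w1.npz');v=np.load('pics/w2.npz');s=np.load('pics/s2.npz')
print(ray(w,324,160,.042),ray(w,193,191,.042)); print(ray(v,321,188,.042),ray(v,144,228,.042))
st=get_state()
print(st['position'],proj(v,st['position']),proj(v,st['position']+[0,0,-.019]),proj(s,st['position']),v['extrinsics'].round(3), w['extrinsics'].round(3))
print(proj(s,[.441,.067,.042]))
E
python3 - <<'E'
import cv2
a=cv2.imread('pics/s2.png')[90:250,300:500]
cv2.imwrite('pics/s2c.png',cv2.resize(a,None,fx=3.5,fy=3.5))
E
```

```text
[0.42880462 0.07003812 0.042     ] [ 0.43919772 -0.07273295  0.042     ]
[0.42837673 0.06972567 0.042     ] [ 0.43848497 -0.07303445  0.042     ]
[0.43973146 0.06697338 0.12702555] [319.52692892 249.06599396] [319.60288136 235.30929735] [395.59586888 185.89390922] [[ 0.157  0.946  0.282  0.367]
 [ 0.988 -0.151 -0.045  0.079]
 [ 0.     0.286 -0.958  0.288]
 [ 0.     0.     0.     1.   ]] [[ 0.16   0.945  0.285  0.371]
 [ 0.987 -0.154 -0.045  0.075]
 [ 0.001  0.289 -0.957  0.385]
 [ 0.     0.     0.     1.   ]]
[391.35028904 211.98613819]
```

View pics/s2c.png

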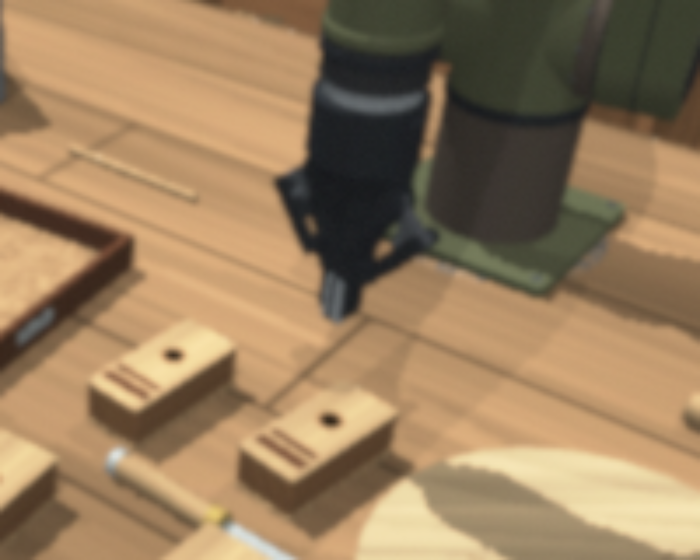

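```bash
python3 - <<'E'
from h import *
v=np.load('pics/w2.npz');s=np.load('pics/s2.npz')
def pr(c):
    T=np.linalg.inv(c['extrinsics']);return c['mtx']@T[:3]
X=cv2.triangulatePoints(pr(v),pr(s),np.array([[320.],[249.]]),np.array([[396.5],[180.]]));p=(X[:3]/X[3]).ravel();print(p,proj(v,p),proj(s,p))
st=get_state();print(st['position'],st['orientation'].T@(p-st['position']))
d=shot('side','d2');print(proj(d,p),proj(d,st['position']))
E
python3 - <<'E'
import cv2
a=cv2.imread('pics/d2.png')[130:270,220:360]
cv2.imwrite('pics/d2c.png',cv2.resize(a,None,fx=4,fy=4))
E
```

```text
[0.43425591 0.06616668 0.14104967] [315.99993007 251.23227492] [397.15330719 180.28058537]
[0.43973146 0.06697338 0.12702555] [ 0.00531003 -0.00166244 -0.01401243]
[270.22767909 180.81597293] [272.12641003 183.36737759]
```

View pics/d2c.png

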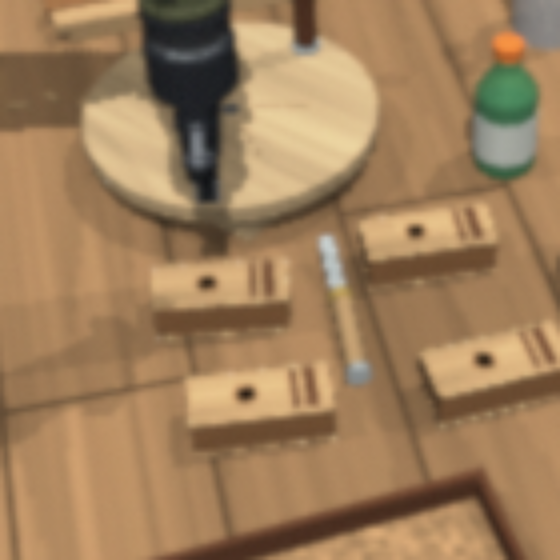

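The fingertips triangulate to 14 mm above the reported TCP, where they should be 19 mm below it, so the real fingertips sit about 33 mm higher than stated. That explains the miss over the box top. I'll grasp 33 mm lower.

>>> {"name": "jog_arm", "arguments": {"moves": [{"x": 0, "y": 0, "z": 0, "spin": 0}, {"x": 0, "y": 0, "z": 0, "spin": 0}, {"x": 0, "y": 0, "z": 0, "spin": 0}, {"x": 0, "y": 0, "z": 20, "spin": 0}, {"x": 0, "y": 0, "z": 30, "spin": 0}, {"x": 0, "y": 0, "z": 30, "spin": 0}, {"x": 0, "y": 0, "z": 20, "spin": 0}, {"x": 0, "y": 0, "z": 15, "spin": 0}, {"x": 0, "y": 0, "z": 10, "spin": 0}, {"x": 0, "y": 0, "z": 0, "spin": 0}], "gripper": 1}}

```text
time: 4.85
position: [0.4387, 0.0668, 0.0011]
orientation: [[-0.988, 0.157, -0.004], [0.157, 0.988, -0.001], [0.004, -0.001, -1.0]]
wrist_force: [-0.0, 0.1, 0.5]
finger_gap: 0.0854
grip_force: 0.0
```

>>> {"name": "jog_arm", "arguments": {"moves": [{"x": 0, "y": 0, "z": 5, "spin": 0}, {"x": 0, "y": 0, "z": 5, "spin": 0}, {"x": 0, "y": 0, "z": 0, "spin": 0}]}}

```text
time: 5.1
position: [0.4407, 0.0671, -0.0071]
orientation: [[-0.988, 0.157, 0.0], [0.157, 0.988, 0.0], [-0.0, 0.0, -1.0]]
wrist_force: [0.2, -0.2, -0.2]
finger_gap: 0.0853
grip_force: 0.0
```

>>> {"name": "jog_arm", "arguments": {"moves": [{"x": 0, "y": 0, "z": 0, "spin": 0}, {"x": 0, "y": 0, "z": 0, "spin": 0}, {"x": 0, "y": 0, "z": 0, "spin": 0}, {"x": 0, "y": 0, "z": 0, "spin": 0}, {"x": 0, "y": 0, "z": 0, "spin": 0}, {"x": 0, "y": 0, "z": 0, "spin": 0}], "gripper": -1}}

```text
time: 5.6
position: [0.4412, 0.0671, -0.0062]
orientation: [[-0.988, 0.157, 0.001], [0.157, 0.988, -0.0], [-0.001, 0.0, -1.0]]
wrist_force: [-0.8, 0.1, 5.7]
finger_gap: 0.0553
grip_force: 64.4
```

>>> {"name": "jog_arm", "arguments": {"moves": [{"x": 0, "y": 0, "z": -10, "spin": 0}, {"x": 0, "y": 0, "z": -25, "spin": 0}, {"x": 0, "y": 0, "z": -25, "spin": 0}, {"x": 0, "y": 0, "z": -25, "spin": 0}, {"x": 0, "y": 0, "z": -20, "spin": 0}, {"x": -4, "y": 0, "z": 0, "spin": 0}, {"x": -8, "y": 0, "z": 0, "spin": 0}, {"x": -16, "y": 0, "z": 0, "spin": 0}, {"x": -26, "y": 0, "z": 0, "spin": 0}, {"x": -36, "y": 0, "z": 0, "spin": 0}]}}

```text
time: 6.43
position: [0.5267, 0.0527, 0.0955]
orientation: [[-0.988, 0.156, -0.006], [0.156, 0.988, -0.0], [0.006, -0.001, -1.0]]
wrist_force: [-0.2, 0.1, -3.0]
finger_gap: 0.055
grip_force: 64.7
```

>>> {"name": "jog_arm", "arguments": {"moves": [{"x": 0, "y": 0, "z": 0, "spin": 0}, {"x": 0, "y": 0, "z": 0, "spin": 0}, {"x": 0, "y": 0, "z": 0, "spin": 0}, {"x": 0, "y": 0, "z": 0, "spin": 0}, {"x": 0, "y": 0, "z": 0, "spin": 0}, {"x": 0, "y": 0, "z": 0, "spin": 0}]}}

```text
time: 6.93
position: [0.5284, 0.0531, 0.0977]
orientation: [[-0.988, 0.156, -0.001], [0.156, 0.988, -0.0], [0.001, -0.0, -1.0]]
wrist_force: [-0.1, -0.7, -1.8]
finger_gap: 0.0551
grip_force: 64.6
```

```bash
cat >> h.py <<'E'
def tq(n=7):
    T=[];F=[];J=[]
    for i in range(n):
        s=get_state();T.append(s['torque']);F.append(s['wrist_force']);J.append(s['joint_torque'])
        if i<n-1: camera('wrist')
    R=s['orientation'];T=np.array(T)@R
    print('tool-axes T',T.mean(0).round(4),'sd',T.std(0).round(3),'F',np.mean(F,0).round(2),'J',np.mean(J,0).round(3)[[0,3,5]],'sdJ',np.std(J,0).round(3)[[0,3,5]],'gap',round(s['finger_gap'],4),'pos',s['position'].round(3),'t',s['time'])
E
python3 -c "
from h import *
tq()"
```

```text
tool-axes T [0.0077 0.0111 0.01  ] sd [0.017 0.028 0.04 ] F [ 0.1  -0.13 -2.4 ] J [-0.013  0.005 -0.   ] sdJ [0.02  0.006 0.   ] gap 0.0552 pos [0.529 0.053 0.098] t 7.2333
```

>>> {"name": "jog_arm", "arguments": {"moves": [{"x": 4, "y": 0, "z": 0, "spin": 0}, {"x": 8, "y": 0, "z": 0, "spin": 0}, {"x": 16, "y": 0, "z": 0, "spin": 0}, {"x": 26, "y": 0, "z": 0, "spin": 0}, {"x": 36, "y": 0, "z": 0, "spin": 0}, {"x": 0, "y": 0, "z": 0, "spin": 0}, {"x": 0, "y": 0, "z": 0, "spin": 0}, {"x": 0, "y": 0, "z": 0, "spin": 0}, {"x": 0, "y": 0, "z": 0, "spin": 0}, {"x": 0, "y": 0, "z": 0, "spin": 0}]}}

```text
time: 8.07
position: [0.4419, 0.0672, 0.0984]
orientation: [[-0.988, 0.157, 0.002], [0.157, 0.988, 0.0], [-0.002, 0.0, -1.0]]
wrist_force: [-0.5, -0.4, -3.2]
finger_gap: 0.055
grip_force: 64.8
```

```bash
python3 -c "
from h import *
tq()"
```

```text
tool-axes T [-0.0121 -0.022   0.0115] sd [0.024 0.029 0.03 ] F [-0.08  0.13 -2.59] J [ 0.032  0.037 -0.   ] sdJ [0.031 0.014 0.   ] gap 0.0554 pos [0.441 0.067 0.098] t 8.3667
```

>>> {"name": "jog_arm", "arguments": {"moves": [{"x": -4, "y": 0, "z": 0, "spin": 0}, {"x": -10, "y": 0, "z": 0, "spin": 0}, {"x": -20, "y": 0, "z": 0, "spin": 0}, {"x": -32, "y": 0, "z": 0, "spin": 0}, {"x": -40, "y": 0, "z": 0, "spin": 0}, {"x": 0, "y": 0, "z": 0, "spin": 0}, {"x": 0, "y": 0, "z": 0, "spin": 0}, {"x": 0, "y": 0, "z": 0, "spin": 0}, {"x": 0, "y": 0, "z": 0, "spin": 0}, {"x": 0, "y": 0, "z": 0, "spin": 0}]}}

```text
time: 9.2
position: [0.5442, 0.0505, 0.0979]
orientation: [[-0.988, 0.156, -0.001], [0.156, 0.988, -0.0], [0.001, -0.0, -1.0]]
wrist_force: [-0.1, 0.4, -1.9]
finger_gap: 0.0554
grip_force: 64.8
```

```bash
python3 -c "
from h import *
tq(11)"
```

```text
tool-axes T [-0.0046  0.0509  0.0024] sd [0.026 0.022 0.026] F [ 0.39 -0.05 -2.43] J [-0.024 -0.045 -0.   ] sdJ [0.041 0.016 0.   ] gap 0.0549 pos [0.545 0.051 0.098] t 9.7
```

>>> {"name": "jog_arm", "arguments": {"moves": [{"x": 4, "y": 0, "z": 0, "spin": 0}, {"x": 10, "y": 0, "z": 0, "spin": 0}, {"x": 20, "y": 0, "z": 0, "spin": 0}, {"x": 32, "y": 0, "z": 0, "spin": 0}, {"x": 40, "y": 0, "z": 0, "spin": 0}, {"x": 0, "y": 0, "z": 0, "spin": 0}, {"x": 0, "y": 0, "z": 0, "spin": 0}, {"x": 0, "y": 0, "z": 0, "spin": 0}, {"x": 0, "y": 0, "z": 0, "spin": 0}, {"x": 0, "y": 0, "z": 0, "spin": 0}]}}

```text
time: 10.53
position: [0.4422, 0.0672, 0.0985]
orientation: [[-0.988, 0.157, 0.002], [0.157, 0.988, 0.0], [-0.002, 0.001, -1.0]]
wrist_force: [0.0, 0.7, -2.3]
finger_gap: 0.0554
grip_force: 64.8
```

```bash
python3 -c "
from h import *
tq(11)"
```

```text
tool-axes T [-0.0064 -0.0322  0.0031] sd [0.032 0.027 0.032] F [ 0.05  0.12 -2.63] J [0.018 0.046 0.   ] sdJ [0.033 0.017 0.   ] gap 0.0552 pos [0.441 0.067 0.098] t 11.0333
```

Box A is loaded: the moment shifts about 0.09 N m in both wrist torque and joint 4. It goes to the tray.

>>> {"name": "jog_arm", "arguments": {"moves": [{"x": 0, "y": -12, "z": 0, "spin": 0}, {"x": 0, "y": -26, "z": 0, "spin": 0}, {"x": 0, "y": -40, "z": 0, "spin": 0}, {"x": 0, "y": -40, "z": 0, "spin": 0}, {"x": 0, "y": -40, "z": 0, "spin": 0}, {"x": 0, "y": -40, "z": 0, "spin": 0}, {"x": 0, "y": -40, "z": 0, "spin": 0}, {"x": 0, "y": -40, "z": 0, "spin": 0}, {"x": 0, "y": -40, "z": 0, "spin": 0}, {"x": 0, "y": -40, "z": 0, "spin": 0}]}}

```text
time: 11.87
position: [0.3839, -0.2885, 0.0981]
orientation: [[-0.988, 0.157, 0.001], [0.157, 0.988, -0.0], [-0.001, 0.0, -1.0]]
wrist_force: [0.8, 0.2, -2.4]
finger_gap: 0.055
grip_force: 65.2
```

>>> {"name": "jog_arm", "arguments": {"moves": [{"x": 3, "y": -24, "z": 0, "spin": 0}, {"x": 0, "y": 0, "z": 0, "spin": 0.1}, {"x": 0, "y": 0, "z": 0, "spin": 0.121}, {"x": 0, "y": 0, "z": 0, "spin": 0.121}, {"x": 0, "y": 0, "z": 0, "spin": 0.121}, {"x": 0, "y": 0, "z": 0, "spin": 0.121}, {"x": 0, "y": 0, "z": 0, "spin": 0.121}, {"x": 0, "y": 0, "z": 0, "spin": 0.121}, {"x": 0, "y": 0, "z": 0, "spin": 0.121}, {"x": 0, "y": 0, "z": 0, "spin": 0.121}]}}

```text
time: 12.7
position: [0.3778, -0.3097, 0.0979]
orientation: [[-0.333, 0.943, -0.0], [0.943, 0.333, 0.0], [0.0, -0.0, -1.0]]
wrist_force: [1.0, -0.3, -2.0]
finger_gap: 0.0552
grip_force: 66.2
```

>>> {"name": "jog_arm", "arguments": {"moves": [{"x": 0, "y": 0, "z": 0, "spin": 0.121}, {"x": 0, "y": 0, "z": 0, "spin": 0.121}, {"x": 0, "y": 0, "z": 0, "spin": 0.021}, {"x": 0, "y": 0, "z": 0, "spin": 0}]}}

```text
time: 13.03
position: [0.3778, -0.3097, 0.0979]
orientation: [[-0.084, 0.996, -0.0], [0.996, 0.084, 0.0], [0.0, -0.0, -1.0]]
wrist_force: [-0.4, -0.3, -1.6]
finger_gap: 0.0551
grip_force: 66.3
```

```bash
python3 - <<'E'
from h import *
go(.378,-.310,.002,4.9);fq()
w=shot('wrist','w3')
E
```

```text
pos [ 0.3778 -0.3097  0.0979] yang 4.84 j6 45.8 t 13.0333 shift a [-0.3  0.2 95.9] spin -0.001 b [-0.3  0.2 95.9]
F [-0.37 -0.32 -1.58] T [-0.0781  0.0112 -0.0133] jt [-1.5000e-02 -3.9755e+01  2.3027e+01  4.4000e-02  2.5000e-02  2.3900e-01] gap 0.0551 66.26425981521606
```

View pics/w3.png

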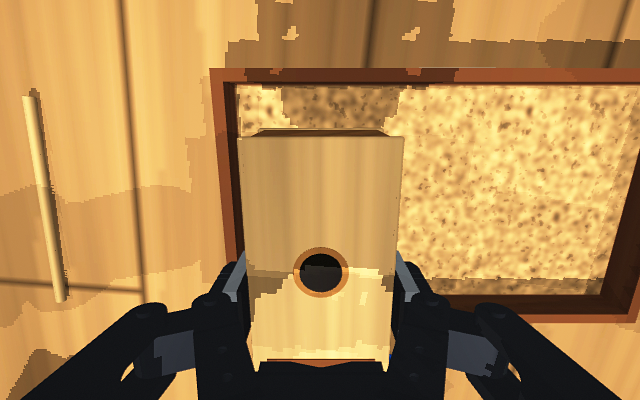

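>>> {"name": "jog_arm", "arguments": {"moves": [{"x": 0, "y": 0, "z": 12, "spin": 0}, {"x": 0, "y": 0, "z": 22, "spin": 0}, {"x": 0, "y": 0, "z": 22, "spin": 0}, {"x": 0, "y": 0, "z": 16, "spin": 0}, {"x": 0, "y": 0, "z": 10, "spin": 0}, {"x": 0, "y": 0, "z": 6, "spin": 0}, {"x": 0, "y": 0, "z": 4, "spin": 0}, {"x": 0, "y": 0, "z": 0, "spin": 0}, {"x": 0, "y": 0, "z": 0, "spin": 0}]}}

```text
time: 13.83
position: [0.3782, -0.3101, 0.0064]
orientation: [[-0.083, 0.997, 0.001], [0.997, 0.083, -0.0], [-0.001, 0.001, -1.0]]
wrist_force: [-0.2, -0.3, -2.5]
finger_gap: 0.0553
grip_force: 66.3
```

```bash
python3 - <<'E'
from h import *
w=np.load('pics/w3.npz')
a=ray(w,210,68,.035);b=ray(w,238,305,.035);print(a,ray(w,638,322,.035),ray(w,640,300,.035))
E
```

```text
[ 0.30080738 -0.22127198  0.035     ] [ 0.63356652 -0.37972431  0.035     ] [ 0.62805257 -0.36035071  0.035     ]
```

>>> {"name": "jog_arm", "arguments": {"moves": [{"x": 0, "y": 0, "z": 3, "spin": 0}, {"x": 0, "y": 0, "z": 2, "spin": 0}, {"x": 0, "y": 0, "z": 0, "spin": 0}]}}

```text
time: 14.08
position: [0.3786, -0.3104, 0.0018]
orientation: [[-0.083, 0.997, 0.001], [0.997, 0.083, -0.001], [-0.001, 0.001, -1.0]]
wrist_force: [1.4, 0.3, 2.4]
finger_gap: 0.0553
grip_force: 66.5
```

>>> {"name": "jog_arm", "arguments": {"moves": [{"x": 0, "y": 0, "z": 0, "spin": 0}, {"x": 0, "y": 0, "z": 0, "spin": 0}, {"x": 0, "y": 0, "z": 0, "spin": 0}, {"x": 0, "y": 0, "z": -5, "spin": 0}, {"x": 0, "y": 0, "z": -20, "spin": 0}, {"x": 0, "y": 0, "z": -30, "spin": 0}, {"x": 0, "y": 0, "z": -35, "spin": 0}, {"x": 0, "y": 0, "z": -35, "spin": 0}, {"x": 0, "y": 0, "z": -25, "spin": 0}, {"x": 0, "y": 0, "z": 0, "spin": 0}], "gripper": 0.6}}

```text
time: 14.92
position: [0.381, -0.3124, 0.157]
orientation: [[-0.082, 0.997, 0.008], [0.997, 0.083, -0.007], [-0.008, 0.008, -1.0]]
wrist_force: [0.9, -0.2, 0.0]
finger_gap: 0.0685
grip_force: 0.0
```

```bash
python3 - <<'E'
from h import *
go(.450,-.074,.15,84.5)
for n in ['scene','side']: shot(n,n+'3')
s=np.load('pics/scene3.npz')['img'][130:290,180:480,::-1];d=np.load('pics/side3.npz')['img'][165:330,235:375,::-1]
o=np.zeros((600,800,3),np.uint8)
s=cv2.resize(s,(480,256));o[:256,:480]=s
d=cv2.resize(d,(509,600))
o=np.hstack([d,np.vstack([cv2.resize(s,(290,155)),np.zeros((445,290,3),np.uint8)])]);cv2.imwrite('pics/o3.png',o)
E
```

```text
pos [ 0.381  -0.3124  0.157 ] yang 4.74 j6 45.9 t 14.9167 shift a [231.9  88.4   5.9] spin -1.3922 b [-45.8 243.9   5.9]
```

View pics/o3.png

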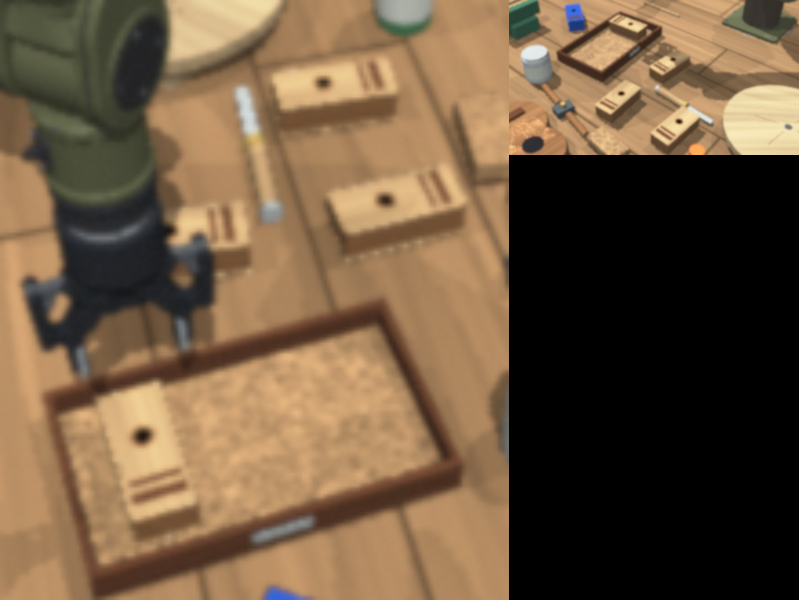

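Box A lies flat in the tray, at crop (145,450). Next is box D.

>>> {"name": "jog_arm", "arguments": {"moves": [{"x": 0, "y": 0, "z": 0, "spin": -0.116}, {"x": 0, "y": 0, "z": 0, "spin": -0.116}, {"x": 0, "y": 0, "z": 0, "spin": -0.116}, {"x": 0, "y": 0, "z": 0, "spin": -0.116}, {"x": 0, "y": 0, "z": 0, "spin": -0.116}, {"x": 0, "y": 0, "z": 0, "spin": -0.116}, {"x": 0, "y": 0, "z": 0, "spin": -0.116}, {"x": 0, "y": 0, "z": 0, "spin": -0.116}, {"x": 0, "y": 0, "z": 0, "spin": -0.116}, {"x": 0, "y": 0, "z": 0, "spin": -0.116}], "gripper": 1}}

```text
time: 15.85
position: [0.3766, -0.3087, 0.1491]
orientation: [[-0.948, 0.317, -0.003], [0.317, 0.948, 0.002], [0.004, 0.001, -1.0]]
wrist_force: [0.2, 0.2, -0.2]
finger_gap: 0.0854
grip_force: 0.0
```

>>> {"name": "jog_arm", "arguments": {"moves": [{"x": 0, "y": 0, "z": 0, "spin": -0.116}, {"x": 0, "y": 0, "z": 0, "spin": -0.116}, {"x": -6.5, "y": 34.8, "z": 0, "spin": 0}, {"x": -6.5, "y": 34.8, "z": 0, "spin": 0}, {"x": -6.5, "y": 34.8, "z": 0, "spin": 0}, {"x": -6.5, "y": 34.8, "z": 0, "spin": 0}, {"x": -6.5, "y": 34.8, "z": 0, "spin": 0}, {"x": -6.5, "y": 34.8, "z": 0, "spin": 0}, {"x": -6.5, "y": 34.8, "z": 0, "spin": 0}, {"x": 0, "y": 0, "z": 0, "spin": 0}]}}

```text
time: 16.68
position: [0.4466, -0.0664, 0.1495]
orientation: [[-0.996, 0.089, -0.002], [0.089, 0.996, 0.003], [0.002, 0.003, -1.0]]
wrist_force: [0.2, -0.6, 0.0]
finger_gap: 0.0853
grip_force: 0.0
```

```bash
cat >> h.py <<'E'
def hole(c,p,r=40):
    u,v=proj(c,[p[0],p[1],.042]);x0,y0=int(max(u-r,0)),int(max(v-r,0))
    g=c['img'][y0:int(v+r),x0:int(u+r)].max(2)
    n,l,s,ce=cv2.connectedComponentsWithStats((g<75).astype(np.uint8))
    for i in range(1,n):
        if 20<s[i][4]<600 and .5<s[i][2]/s[i][3]<2:
            q=ce[i]+[x0,y0];print('hole px',q.round(1),'size',s[i][2:5],ray(c,*q,.042).round(4))
def top_of(c,p,r=90):
    """pale-top rectangle round the point p, by mask"""
    u,v=proj(c,[p[0],p[1],.042]);h=cv2.cvtColor(c['img'],cv2.COLOR_RGB2HSV)
    print('hsv there',h[int(v),int(u)])
E
python3 - <<'E'
from h import *
go(.451,-.074,.15,84.5)
w=shot('wrist','w4');hole(w,[.439,-.073])
d=np.load('pics/side3.npz')
for p in[(.634,.088),(.648,-.092)]: print(proj(d,[*p,.042]));hole(d,p,14)
s=np.load('pics/scene3.npz')
for p in[(.634,.088),(.648,-.092)]: hole(s,p,14)
E
```

```text
pos [ 0.4466 -0.0664  0.1495] yang 84.89 j6 -3.5 t 16.6833 shift a [-5.1 -7.2 -0.5] spin 0.0068 b [-5.2 -7.1 -0.5]
hole px [311.  186.6] size [ 19  18 271] [ 0.439  -0.0726  0.042 ]
[324.26620898 187.54744601]
[341.01685076 220.97074324]
```

>>> {"name": "jog_arm", "arguments": {"moves": [{"x": -5, "y": -7, "z": 20, "spin": 0}, {"x": 0, "y": 0, "z": 35, "spin": 0}, {"x": 0, "y": 0, "z": 35, "spin": 0}, {"x": 0, "y": 0, "z": 25, "spin": 0}, {"x": 0, "y": 0, "z": 20, "spin": 0}, {"x": 0, "y": 0, "z": 13, "spin": 0}, {"x": 0, "y": 0, "z": 6, "spin": 0}, {"x": 0, "y": 0, "z": 0, "spin": 0}, {"x": 0, "y": 0, "z": 0, "spin": 0}]}}

```text
time: 17.48
position: [0.4502, -0.0796, -0.0033]
orientation: [[-0.995, 0.097, -0.001], [0.097, 0.995, 0.0], [0.001, -0.0, -1.0]]
wrist_force: [0.1, 0.4, 0.5]
finger_gap: 0.0854
grip_force: 0.0
```

>>> {"name": "jog_arm", "arguments": {"moves": [{"x": 0, "y": 0, "z": 0, "spin": 0}, {"x": 0, "y": 0, "z": 0, "spin": 0}, {"x": 0, "y": 0, "z": 0, "spin": 0}, {"x": 0, "y": 0, "z": 0, "spin": 0}, {"x": 0, "y": 0, "z": 0, "spin": 0}, {"x": 0, "y": 0, "z": 0, "spin": 0}], "gripper": -1}}

```text
time: 17.98
position: [0.452, -0.079, -0.0017]
orientation: [[-0.995, 0.096, 0.003], [0.096, 0.995, 0.0], [-0.003, 0.0, -1.0]]
wrist_force: [-0.6, 0.2, 5.4]
finger_gap: 0.0549
grip_force: 64.3
```

>>> {"name": "jog_arm", "arguments": {"moves": [{"x": 0, "y": 0, "z": -10, "spin": 0}, {"x": 0, "y": 0, "z": -25, "spin": 0}, {"x": 0, "y": 0, "z": -30, "spin": 0}, {"x": 0, "y": 0, "z": -25, "spin": 0}, {"x": 0, "y": 0, "z": -15, "spin": 0}, {"x": -4, "y": 0, "z": 0, "spin": 0}, {"x": -10, "y": 0, "z": 0, "spin": 0}, {"x": -20, "y": 0, "z": 0, "spin": 0}, {"x": -32, "y": 0, "z": 0, "spin": 0}, {"x": -40, "y": 0, "z": 0, "spin": 0}]}}

```text
time: 18.82
position: [0.5546, -0.089, 0.0999]
orientation: [[-0.995, 0.096, -0.005], [0.096, 0.995, 0.001], [0.005, 0.0, -1.0]]
wrist_force: [0.7, 0.5, -1.2]
finger_gap: 0.055
grip_force: 64.2
```

>>> {"name": "jog_arm", "arguments": {"moves": [{"x": 0, "y": 0, "z": 0, "spin": 0}, {"x": 0, "y": 0, "z": 0, "spin": 0}, {"x": 0, "y": 0, "z": 0, "spin": 0}, {"x": 0, "y": 0, "z": 0, "spin": 0}, {"x": 0, "y": 0, "z": 0, "spin": 0}, {"x": 0, "y": 0, "z": 0, "spin": 0}]}}

```text
time: 19.32
position: [0.5553, -0.0891, 0.1018]
orientation: [[-0.995, 0.096, -0.001], [0.096, 0.995, 0.0], [0.001, 0.0, -1.0]]
wrist_force: [1.2, -0.0, -1.5]
finger_gap: 0.0548
grip_force: 64.1
```

```bash
python3 -c "
from h import *
tq(8)"
```

```text
tool-axes T [ 0.0028 -0.0036  0.0008] sd [0.018 0.036 0.025] F [ 0.2   0.15 -1.75] J [0.005 0.007 0.   ] sdJ [0.007 0.002 0.   ] gap 0.0549 pos [ 0.556 -0.089  0.102] t 19.6667
```

>>> {"name": "jog_arm", "arguments": {"moves": [{"x": 4, "y": 0, "z": 0, "spin": 0}, {"x": 10, "y": 0, "z": 0, "spin": 0}, {"x": 20, "y": 0, "z": 0, "spin": 0}, {"x": 32, "y": 0, "z": 0, "spin": 0}, {"x": 40, "y": 0, "z": 0, "spin": 0}, {"x": 0, "y": 0, "z": 0, "spin": 0}, {"x": 0, "y": 0, "z": 0, "spin": 0}, {"x": 0, "y": 0, "z": 0, "spin": 0}, {"x": 0, "y": 0, "z": 0, "spin": 0}, {"x": 0, "y": 0, "z": 0, "spin": 0}]}}

```text
time: 20.5
position: [0.4528, -0.0794, 0.1026]
orientation: [[-0.995, 0.096, 0.002], [0.096, 0.995, -0.0], [-0.002, -0.0, -1.0]]
wrist_force: [0.1, -0.3, -1.3]
finger_gap: 0.0549
grip_force: 64.1
```

```bash
python3 -c "
from h import *
tq(8)"
```

```text
tool-axes T [ 0.0085 -0.0088 -0.0067] sd [0.026 0.025 0.03 ] F [-0.1  -0.1  -1.87] J [-0.006 -0.005  0.   ] sdJ [0.008 0.013 0.   ] gap 0.0552 pos [ 0.451 -0.079  0.102] t 20.85
```

>>> {"name": "jog_arm", "arguments": {"moves": [{"x": -4, "y": 0, "z": 0, "spin": 0}, {"x": -10, "y": 0, "z": 0, "spin": 0}, {"x": -20, "y": 0, "z": 0, "spin": 0}, {"x": -32, "y": 0, "z": 0, "spin": 0}, {"x": -40, "y": 0, "z": 0, "spin": 0}, {"x": 0, "y": 0, "z": 0, "spin": 0}, {"x": 0, "y": 0, "z": 0, "spin": 0}, {"x": 0, "y": 0, "z": 0, "spin": 0}, {"x": 0, "y": 0, "z": 0, "spin": 0}, {"x": 0, "y": 0, "z": 0, "spin": 0}]}}

```text
time: 21.68
position: [0.5553, -0.0891, 0.1019]
orientation: [[-0.995, 0.096, -0.001], [0.096, 0.995, 0.0], [0.001, 0.0, -1.0]]
wrist_force: [-0.1, -0.2, -1.1]
finger_gap: 0.0551
grip_force: 64.1
```

```bash
python3 -c "
from h import *
tq(8)"
```

```text
tool-axes T [ 0.0149 -0.0083  0.0087] sd [0.02  0.029 0.041] F [-0.26 -0.02 -1.68] J [ 0.009 -0.     0.   ] sdJ [0.01  0.011 0.   ] gap 0.0545 pos [ 0.556 -0.089  0.102] t 22.0333
```

Box D is empty, with no shift (±0.01), so it goes on the stand.

>>> {"name": "jog_arm", "arguments": {"moves": [{"x": 7, "y": 16, "z": -10, "spin": 0}, {"x": 14, "y": 33, "z": -10, "spin": 0}, {"x": 14, "y": 33, "z": 0, "spin": 0}, {"x": 14, "y": 33, "z": 0, "spin": 0}, {"x": 14, "y": 33, "z": 0, "spin": 0}, {"x": 14, "y": 33, "z": 0, "spin": 0}, {"x": 14, "y": 33, "z": 0, "spin": 0}, {"x": 14, "y": 33, "z": 0, "spin": 0}, {"x": 14, "y": 33, "z": 0, "spin": 0}, {"x": 14, "y": 33, "z": 0, "spin": 0}]}}

```text
time: 22.87
position: [0.4533, 0.2366, 0.1223]
orientation: [[-0.995, 0.096, 0.001], [0.096, 0.995, 0.0], [-0.001, 0.0, -1.0]]
wrist_force: [0.1, -1.4, -2.0]
finger_gap: 0.0549
grip_force: 64.2
```

>>> {"name": "jog_arm", "arguments": {"moves": [{"x": 10, "y": 23, "z": 0, "spin": 0}, {"x": 0, "y": 0, "z": 0, "spin": 0.096}, {"x": 0, "y": 0, "z": 0, "spin": 0.096}, {"x": 0, "y": 0, "z": 0, "spin": 0.096}, {"x": 0, "y": 0, "z": 0, "spin": 0.096}, {"x": 0, "y": 0, "z": 0, "spin": 0.096}, {"x": 0, "y": 0, "z": 0, "spin": 0.096}, {"x": 0, "y": 0, "z": 0, "spin": 0.096}, {"x": 0, "y": 0, "z": 0, "spin": 0.096}, {"x": 0, "y": 0, "z": 0, "spin": 0}]}}

```text
time: 23.7
position: [0.4462, 0.2589, 0.1221]
orientation: [[-0.648, 0.762, 0.0], [0.762, 0.648, 0.0], [-0.0, 0.0, -1.0]]
wrist_force: [0.1, -0.4, -1.6]
finger_gap: 0.0548
grip_force: 64.3
```

```bash
python3 -c "
from h import *
go(.446,.2595,.055,40.5)"
```

```text
pos [0.4462 0.2589 0.1221] yang 40.4 j6 79.7 t 23.7 shift a [ 0.6  0.2 67.1] spin -0.0018 b [ 0.6  0.2 67.1]
```

>>> {"name": "jog_arm", "arguments": {"moves": [{"x": 0, "y": 0, "z": 12, "spin": 0}, {"x": 0, "y": 0, "z": 20, "spin": 0}, {"x": 0, "y": 0, "z": 16, "spin": 0}, {"x": 0, "y": 0, "z": 10, "spin": 0}, {"x": 0, "y": 0, "z": 6, "spin": 0}, {"x": 0, "y": 0, "z": 3, "spin": 0}, {"x": 0, "y": 0, "z": 2, "spin": 0}, {"x": 0, "y": 0, "z": 0, "spin": 0}, {"x": 0, "y": 0, "z": 0, "spin": 0}]}}

```text
time: 24.45
position: [0.447, 0.2594, 0.0537]
orientation: [[-0.65, 0.76, 0.002], [0.76, 0.65, 0.001], [-0.0, 0.002, -1.0]]
wrist_force: [0.6, -0.2, -1.4]
finger_gap: 0.0547
grip_force: 64.3
```

>>> {"name": "jog_arm", "arguments": {"moves": [{"x": 0, "y": 0, "z": 0, "spin": 0}, {"x": 0, "y": 0, "z": 0, "spin": 0}, {"x": 0, "y": 0, "z": 0, "spin": 0}, {"x": 0, "y": 0, "z": -5, "spin": 0}, {"x": 0, "y": 0, "z": -20, "spin": 0}, {"x": 0, "y": 0, "z": -30, "spin": 0}, {"x": 0, "y": 0, "z": -30, "spin": 0}, {"x": 0, "y": 0, "z": -25, "spin": 0}, {"x": 0, "y": 0, "z": 0, "spin": 0}], "gripper": 0.7}}

```text
time: 25.2
position: [0.4497, 0.2609, 0.1689]
orientation: [[-0.649, 0.761, 0.009], [0.761, 0.649, 0.005], [-0.002, 0.01, -1.0]]
wrist_force: [1.2, -0.2, 1.2]
finger_gap: 0.0729
grip_force: 0.0
```

```bash
python3 - <<'E'
from h import *
go(.656,-.09,.16,92)
s=shot('scene','s5');d=shot('side','d5')
for c in(s,d):
  for p in[(.634,.084),(.648,-.092)]:
    u,v=proj(c,[*p,.042]).astype(int); g=c['img'][v-9:v+10,u-12:u+13].sum(2); j=np.unravel_index(g.argmin(),g.shape); print(j[1]+u-12,j[0]+v-9,g.min(),ray(c,j[1]+u-12,j[0]+v-9,.042).round(3))
E
```

```text
pos [0.4497 0.2609 0.1689] yang 40.49 j6 79.6 t 25.2 shift a [-400.8  -71.     8.9] spin -0.8991 b [-193.9 -357.9    8.9]
355 255 64 [0.631 0.085 0.042]
296 226 87 [ 0.647 -0.089  0.042]
324 187 131 [0.634 0.091 0.042]
341 220 122 [ 0.649 -0.088  0.042]
```

>>> {"name": "jog_arm", "arguments": {"moves": [{"x": 0, "y": 0, "z": 0, "spin": -0.1}, {"x": 0, "y": 0, "z": 0, "spin": -0.1}, {"x": 0, "y": 0, "z": 0, "spin": -0.1}, {"x": 0, "y": 0, "z": 0, "spin": -0.1}, {"x": 0, "y": 0, "z": 0, "spin": -0.1}, {"x": 0, "y": 0, "z": 0, "spin": -0.1}, {"x": 0, "y": 0, "z": 0, "spin": -0.1}, {"x": 0, "y": 0, "z": 0, "spin": -0.1}], "gripper": 1}}

```text
time: 25.97
position: [0.4451, 0.2583, 0.1614]
orientation: [[-0.998, 0.059, -0.003], [0.059, 0.998, -0.002], [0.003, -0.002, -1.0]]
wrist_force: [0.6, -0.3, -0.2]
finger_gap: 0.0852
grip_force: 0.0
```

>>> {"name": "jog_arm", "arguments": {"moves": [{"x": -29.3, "y": -23.1, "z": 0, "spin": 0}, {"x": -29.3, "y": -23.1, "z": 0, "spin": 0}, {"x": -29.3, "y": -23.1, "z": 0, "spin": 0}, {"x": -29.3, "y": -23.1, "z": 0, "spin": 0}, {"x": -29.3, "y": -23.1, "z": 0, "spin": 0}, {"x": -29.3, "y": -23.1, "z": 0, "spin": 0}, {"x": -29.3, "y": -23.1, "z": 0, "spin": 0}, {"x": 0, "y": 0, "z": 0, "spin": 0}, {"x": 0, "y": 0, "z": 0, "spin": 0}]}}

```text
time: 26.72
position: [0.6407, 0.0827, 0.1606]
orientation: [[-0.998, 0.067, -0.003], [0.067, 0.998, -0.0], [0.003, -0.0, -1.0]]
wrist_force: [0.0, -0.2, 0.2]
finger_gap: 0.0853
grip_force: 0.0
```

```bash
python3 - <<'E'
from h import *
w=shot('wrist','w6');hole(w,[.633,.088]);go(.645,.087,-.003,86.5)
s=np.load('pics/s5.npz');print('glue cap',ray(s,374,284,.15))
a=w['img'][60:360,150:500,::-1];b=s['img'][190:340,380:560,::-1]
cv2.imwrite('pics/o6.png',np.hstack([a,cv2.resize(b,(360,300))]))
E
```

```text
hole px [325.7 179.6] size [ 18  18 254] [0.6304 0.0885 0.042 ]
pos [0.6395 0.0838 0.161 ] yang 86.25 j6 11.2 t 26.7667 shift a [ -5.9   3.6 164. ] spin -0.0044 b [ -5.9   3.6 164. ]
glue cap [0.75431606 0.20843428 0.15      ]
```

View pics/o6.png

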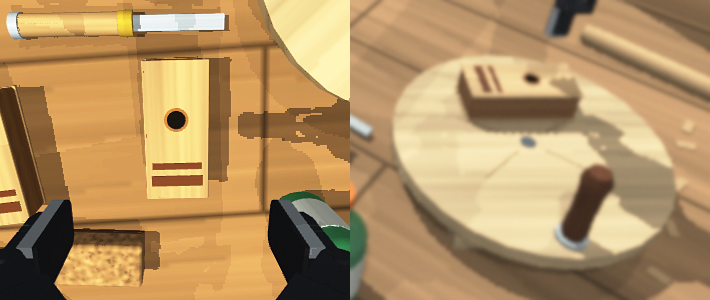

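>>> {"name": "jog_arm", "arguments": {"moves": [{"x": -3, "y": 4, "z": 25, "spin": 0}, {"x": 0, "y": 0, "z": 35, "spin": 0}, {"x": 0, "y": 0, "z": 35, "spin": 0}, {"x": 0, "y": 0, "z": 30, "spin": 0}, {"x": 0, "y": 0, "z": 20, "spin": 0}, {"x": 0, "y": 0, "z": 12, "spin": 0}, {"x": 0, "y": 0, "z": 7, "spin": 0}, {"x": 0, "y": 0, "z": 0, "spin": 0}, {"x": 0, "y": 0, "z": 0, "spin": 0}]}}

```text
time: 27.52
position: [0.6431, 0.089, -0.0007]
orientation: [[-0.998, 0.063, -0.001], [0.063, 0.998, 0.0], [0.001, 0.0, -1.0]]
wrist_force: [0.6, 0.0, 0.8]
finger_gap: 0.0853
grip_force: 0.0
```

>>> {"name": "jog_arm", "arguments": {"moves": [{"x": 0, "y": 0, "z": 0, "spin": 0}, {"x": 0, "y": 0, "z": 0, "spin": 0}, {"x": 0, "y": 0, "z": 0, "spin": 0}, {"x": 0, "y": 0, "z": 0, "spin": 0}, {"x": 0, "y": 0, "z": 0, "spin": 0}, {"x": 0, "y": 0, "z": 0, "spin": 0}], "gripper": -1}}

```text
time: 28.02
position: [0.6452, 0.0883, 0.0008]
orientation: [[-0.998, 0.064, 0.003], [0.064, 0.998, 0.0], [-0.003, 0.001, -1.0]]
wrist_force: [-0.8, 0.5, 5.4]
finger_gap: 0.0549
grip_force: 66.4
```

>>> {"name": "jog_arm", "arguments": {"moves": [{"x": 0, "y": 0, "z": -10, "spin": 0}, {"x": 0, "y": 0, "z": -25, "spin": 0}, {"x": 0, "y": 0, "z": -30, "spin": 0}, {"x": 0, "y": 0, "z": -25, "spin": 0}, {"x": 0, "y": 0, "z": -15, "spin": 0}, {"x": 4, "y": 0, "z": 0, "spin": 0}, {"x": 10, "y": 0, "z": 0, "spin": 0}, {"x": 20, "y": 0, "z": 0, "spin": 0}, {"x": 32, "y": 0, "z": 0, "spin": 0}, {"x": 40, "y": 0, "z": 0, "spin": 0}]}}

```text
time: 28.85
position: [0.5376, 0.0948, 0.1024]
orientation: [[-0.998, 0.065, -0.0], [0.065, 0.998, -0.0], [0.0, -0.0, -1.0]]
wrist_force: [-0.6, 1.4, -2.8]
finger_gap: 0.055
grip_force: 65.3
```

>>> {"name": "jog_arm", "arguments": {"moves": [{"x": 0, "y": 0, "z": 0, "spin": 0}, {"x": 0, "y": 0, "z": 0, "spin": 0}, {"x": 0, "y": 0, "z": 0, "spin": 0}, {"x": 0, "y": 0, "z": 0, "spin": 0}, {"x": 0, "y": 0, "z": 0, "spin": 0}, {"x": 0, "y": 0, "z": 0, "spin": 0}]}}

```text
time: 29.35
position: [0.5395, 0.0951, 0.1041]
orientation: [[-0.998, 0.064, 0.001], [0.064, 0.998, 0.0], [-0.001, 0.0, -1.0]]
wrist_force: [-0.5, -0.1, -3.7]
finger_gap: 0.0549
grip_force: 65.4
```

```bash
python3 -c "
from h import *
tq(8)"
```

```text
tool-axes T [-0.0049 -0.0628  0.0102] sd [0.027 0.014 0.038] F [-0.21 -0.02 -3.49] J [ 0.004  0.042 -0.   ] sdJ [0.017 0.008 0.   ] gap 0.0548 pos [0.538 0.095 0.104] t 29.7
```

>>> {"name": "jog_arm", "arguments": {"moves": [{"x": -4, "y": 0, "z": 0, "spin": 0}, {"x": -10, "y": 0, "z": 0, "spin": 0}, {"x": -20, "y": 0, "z": 0, "spin": 0}, {"x": -32, "y": 0, "z": 0, "spin": 0}, {"x": -40, "y": 0, "z": 0, "spin": 0}, {"x": 0, "y": 0, "z": 0, "spin": 0}, {"x": 0, "y": 0, "z": 0, "spin": 0}, {"x": 0, "y": 0, "z": 0, "spin": 0}, {"x": 0, "y": 0, "z": 0, "spin": 0}, {"x": 0, "y": 0, "z": 0, "spin": 0}]}}

```text
time: 30.53
position: [0.6428, 0.0882, 0.104]
orientation: [[-0.998, 0.064, -0.001], [0.064, 0.998, -0.0], [0.001, -0.0, -1.0]]
wrist_force: [0.7, -0.4, -3.7]
finger_gap: 0.0549
grip_force: 65.4
```

```bash
python3 -c "
from h import *
tq(8)"
```

```text
tool-axes T [-0.      0.0269 -0.0038] sd [0.025 0.018 0.032] F [-0.16 -0.02 -3.62] J [-0.037 -0.045 -0.   ] sdJ [0.04  0.019 0.   ] gap 0.0549 pos [0.644 0.088 0.104] t 30.8833
```

>>> {"name": "jog_arm", "arguments": {"moves": [{"x": 4, "y": 0, "z": 0, "spin": 0}, {"x": 10, "y": 0, "z": 0, "spin": 0}, {"x": 20, "y": 0, "z": 0, "spin": 0}, {"x": 32, "y": 0, "z": 0, "spin": 0}, {"x": 40, "y": 0, "z": 0, "spin": 0}, {"x": 0, "y": 0, "z": 0, "spin": 0}, {"x": 0, "y": 0, "z": 0, "spin": 0}, {"x": 0, "y": 0, "z": 0, "spin": 0}, {"x": 0, "y": 0, "z": 0, "spin": 0}, {"x": 0, "y": 0, "z": 0, "spin": 0}]}}

```text
time: 31.72
position: [0.5402, 0.0952, 0.1047]
orientation: [[-0.998, 0.064, 0.003], [0.064, 0.998, 0.0], [-0.003, 0.001, -1.0]]
wrist_force: [0.3, -0.0, -3.6]
finger_gap: 0.0547
grip_force: 65.5
```

```bash
python3 -c "
from h import *
tq(8)"
```

```text
tool-axes T [ 0.0129 -0.0485  0.0154] sd [0.027 0.033 0.016] F [-0.19 -0.35 -3.62] J [ 0.024  0.047 -0.   ] sdJ [0.03  0.022 0.   ] gap 0.0545 pos [0.538 0.095 0.104] t 32.0667
```

Box B is loaded and goes to the tray.

>>> {"name": "jog_arm", "arguments": {"moves": [{"x": -2, "y": -17, "z": 0, "spin": 0}, {"x": -3, "y": -30, "z": 0, "spin": 0}, {"x": -4, "y": -40, "z": 0, "spin": 0}, {"x": -5, "y": -40, "z": 0, "spin": 0}, {"x": -5, "y": -40, "z": 0, "spin": 0}, {"x": -5, "y": -40, "z": 0, "spin": 0}, {"x": -5, "y": -40, "z": 0, "spin": 0}, {"x": -5, "y": -40, "z": 0, "spin": 0}, {"x": -5, "y": -40, "z": 0, "spin": 0}, {"x": -4, "y": -35, "z": 0, "spin": 0}]}}

```text
time: 32.9
position: [0.5577, -0.2719, 0.104]
orientation: [[-0.998, 0.065, 0.0], [0.065, 0.998, -0.001], [-0.001, -0.001, -1.0]]
wrist_force: [0.9, 0.7, -3.5]
finger_gap: 0.0545
grip_force: 65.6
```

>>> {"name": "jog_arm", "arguments": {"moves": [{"x": -2, "y": -25, "z": 0, "spin": 0}, {"x": 0, "y": 0, "z": 0, "spin": 0.118}, {"x": 0, "y": 0, "z": 0, "spin": 0.118}, {"x": 0, "y": 0, "z": 0, "spin": 0.118}, {"x": 0, "y": 0, "z": 0, "spin": 0.118}, {"x": 0, "y": 0, "z": 0, "spin": 0.118}, {"x": 0, "y": 0, "z": 0, "spin": 0.118}, {"x": 0, "y": 0, "z": 0, "spin": 0.118}, {"x": 0, "y": 0, "z": 0, "spin": 0.118}, {"x": 0, "y": 0, "z": 0, "spin": 0.118}]}}

```text
time: 33.73
position: [0.5581, -0.2941, 0.1037]
orientation: [[-0.425, 0.905, -0.0], [0.905, 0.425, 0.0], [0.0, -0.0, -1.0]]
wrist_force: [-0.0, 0.2, -4.2]
finger_gap: 0.0549
grip_force: 66.3
```

>>> {"name": "jog_arm", "arguments": {"moves": [{"x": 0, "y": 0, "z": 0, "spin": 0.118}, {"x": 0, "y": 0, "z": 0, "spin": 0.118}, {"x": 0, "y": 0, "z": 0, "spin": 0.118}, {"x": 0, "y": 0, "z": 0, "spin": 0}, {"x": 0, "y": 0, "z": 0, "spin": 0}]}}

```text
time: 34.15
position: [0.5581, -0.2941, 0.1038]
orientation: [[-0.093, 0.996, -0.0], [0.996, 0.093, 0.0], [0.0, -0.0, -1.0]]
wrist_force: [0.1, 0.2, -3.1]
finger_gap: 0.0548
grip_force: 66.2
```

```bash
python3 -c "
from h import *
go(.558,-.294,.009,4.9)"
```

```text
pos [ 0.5581 -0.2941  0.1038] yang 5.36 j6 56.9 t 34.15 shift a [ 0.1 -0.  94.8] spin 0.008 b [ 0.1 -0.  94.8]
```

>>> {"name": "jog_arm", "arguments": {"moves": [{"x": 0, "y": 0, "z": 12, "spin": 0}, {"x": 0, "y": 0, "z": 22, "spin": 0}, {"x": 0, "y": 0, "z": 22, "spin": 0}, {"x": 0, "y": 0, "z": 16, "spin": 0}, {"x": 0, "y": 0, "z": 10, "spin": 0}, {"x": 0, "y": 0, "z": 6, "spin": 0}, {"x": 0, "y": 0, "z": 4, "spin": 0}, {"x": 0, "y": 0, "z": 3, "spin": 0}, {"x": 0, "y": 0, "z": 0, "spin": 0}, {"x": 0, "y": 0, "z": 0, "spin": 0}]}}

```text
time: 34.98
position: [0.5588, -0.2945, 0.0098]
orientation: [[-0.091, 0.996, 0.001], [0.996, 0.091, -0.001], [-0.001, 0.001, -1.0]]
wrist_force: [0.3, -0.5, -3.1]
finger_gap: 0.0549
grip_force: 66.2
```

>>> {"name": "jog_arm", "arguments": {"moves": [{"x": 0, "y": 0, "z": 0, "spin": 0}, {"x": 0, "y": 0, "z": 0, "spin": 0}, {"x": 0, "y": 0, "z": 0, "spin": 0}, {"x": 0, "y": 0, "z": -5, "spin": 0}, {"x": 0, "y": 0, "z": -20, "spin": 0}, {"x": 0, "y": 0, "z": -30, "spin": 0}, {"x": 0, "y": 0, "z": -35, "spin": 0}, {"x": 0, "y": 0, "z": -35, "spin": 0}, {"x": 0, "y": 0, "z": -25, "spin": 0}, {"x": 0, "y": 0, "z": 0, "spin": 0}], "gripper": 0.6}}

```text
time: 35.82
position: [0.5619, -0.2961, 0.1667]
orientation: [[-0.09, 0.996, 0.011], [0.996, 0.091, -0.006], [-0.007, 0.011, -1.0]]
wrist_force: [1.3, -0.6, -0.4]
finger_gap: 0.0684
grip_force: 0.0
```

```bash
python3 - <<'E'
from h import *
go(.660,-.09,.16,93)
s=shot('scene','s7');d=shot('side','d7')
for c in(s,d):
  for p in[(.648,-.092)]:
    u,v=proj(c,[*p,.042]).astype(int); g=c['img'][v-9:v+10,u-12:u+13].sum(2); j=np.unravel_index(g.argmin(),g.shape); print(j[1]+u-12,j[0]+v-9,g.min(),ray(c,j[1]+u-12,j[0]+v-9,.042).round(3))
E
```

```text
pos [ 0.5619 -0.2961  0.1667] yang 5.2 j6 57.0 t 35.8167 shift a [196.4 116.3   6.6] spin -1.5325 b [-108.7  200.7    6.6]
296 226 82 [ 0.647 -0.089  0.042]
335 225 62 [ 0.623 -0.105  0.042]
```

>>> {"name": "jog_arm", "arguments": {"moves": [{"x": 0, "y": 0, "z": 0, "spin": -0.118}, {"x": 0, "y": 0, "z": 0, "spin": -0.118}, {"x": 0, "y": 0, "z": 0, "spin": -0.118}, {"x": 0, "y": 0, "z": 0, "spin": -0.118}, {"x": 0, "y": 0, "z": 0, "spin": -0.118}, {"x": 0, "y": 0, "z": 0, "spin": -0.118}, {"x": 0, "y": 0, "z": 0, "spin": -0.118}, {"x": 0, "y": 0, "z": 0, "spin": -0.118}, {"x": 0, "y": 0, "z": 0, "spin": -0.118}, {"x": 0, "y": 0, "z": 0, "spin": -0.118}], "gripper": 1}}

```text
time: 36.75
position: [0.5568, -0.2934, 0.1569]
orientation: [[-0.957, 0.29, -0.003], [0.29, 0.957, 0.002], [0.004, 0.001, -1.0]]
wrist_force: [0.2, -0.5, -0.1]
finger_gap: 0.0855
grip_force: 0.0
```

>>> {"name": "jog_arm", "arguments": {"moves": [{"x": 0, "y": 0, "z": 0, "spin": -0.118}, {"x": 0, "y": 0, "z": 0, "spin": -0.118}, {"x": 0, "y": 0, "z": 0, "spin": -0.118}, {"x": -15.5, "y": 28.7, "z": 0, "spin": 0}, {"x": -15.5, "y": 28.7, "z": 0, "spin": 0}, {"x": -15.5, "y": 28.7, "z": 0, "spin": 0}, {"x": -15.5, "y": 28.7, "z": 0, "spin": 0}, {"x": -15.5, "y": 28.7, "z": 0, "spin": 0}, {"x": -15.5, "y": 28.7, "z": 0, "spin": 0}, {"x": -15.5, "y": 28.7, "z": 0, "spin": 0}]}}

```text
time: 37.58
position: [0.6548, -0.086, 0.157]
orientation: [[-0.999, -0.054, -0.004], [-0.054, 0.999, 0.0], [0.004, 0.001, -1.0]]
wrist_force: [-0.1, -0.5, 0.0]
finger_gap: 0.0856
grip_force: 0.0
```

>>> {"name": "jog_arm", "arguments": {"moves": [{"x": 0, "y": 0, "z": 0, "spin": 0}, {"x": 0, "y": 0, "z": 0, "spin": 0}]}}

```text
time: 37.75
position: [0.655, -0.0857, 0.1569]
orientation: [[-0.998, -0.057, -0.003], [-0.057, 0.998, 0.0], [0.003, 0.0, -1.0]]
wrist_force: [0.5, -0.2, -1.1]
finger_gap: 0.0854
grip_force: 0.0
```

```bash
python3 - <<'E'
from h import *
w=shot('wrist','w8');hole(w,[.648,-.089]);go(.660,-.089,-.001,93)
# box sides in the wrist view: pale/dark column edges at rows near the hole
u,v=proj(w,[.648,-.089,.042]).astype(int)
h=cv2.cvtColor(w['img'],cv2.COLOR_RGB2HSV)
for r in(v-30,v+15,v+35): print(r,[tuple(h[r,x]) for x in range(u-48,u+49,8)])
E
```

```text
hole px [319.2 183.8] size [ 19  18 258] [ 0.6474 -0.0864  0.042 ]
pos [ 0.6545 -0.087   0.1572] yang 93.17 j6 -10.7 t 37.8 shift a [ -5.9  -2.3 158.1] spin 0.0029 b [ -5.9  -2.3 158.1]
154 [(np.uint8(18), np.uint8(147), np.uint8(235)), (np.uint8(17), np.uint8(146), np.uint8(234)), (np.uint8(17), np.uint8(147), np.uint8(234)), (np.uint8(24), np.uint8(109), np.uint8(253)), (np.uint8(24), np.uint8(111), np.uint8(251)), (np.uint8(25), np.uint8(103), np.uint8(254)), (np.uint8(26), np.uint8(97), np.uint8(254)), (np.uint8(28), np.uint8(85), np.uint8(255)), (np.uint8(26), np.uint8(98), np.uint8(254)), (np.uint8(27), np.uint8(89), np.uint8(254)), (np.uint8(24), np.uint8(109), np.uint8(252)), (np.uint8(16), np.uint8(152), np.uint8(146)), (np.uint8(16), np.uint8(156), np.uint8(147))]
199 [(np.uint8(17), np.uint8(151), np.uint8(228)), (np.uint8(17), np.uint8(148), np.uint8(231)), (np.uint8(17), np.uint8(149), np.uint8(232)), (np.uint8(23), np.uint8(116), np.uint8(250)), (np.uint8(23), np.uint8(117), np.uint8(249)), (np.uint8(24), np.uint8(112), np.uint8(251)), (np.uint8(24), np.uint8(107), np.u
[... 188 characters left out ...]
246)), (np.uint8(16), np.uint8(157), np.uint8(159)), (np.uint8(16), np.uint8(157), np.uint8(158))]
219 [(np.uint8(17), np.uint8(150), np.uint8(229)), (np.uint8(17), np.uint8(150), np.uint8(229)), (np.uint8(17), np.uint8(150), np.uint8(229)), (np.uint8(23), np.uint8(113), np.uint8(250)), (np.uint8(23), np.uint8(115), np.uint8(250)), (np.uint8(23), np.uint8(112), np.uint8(250)), (np.uint8(24), np.uint8(111), np.uint8(252)), (np.uint8(26), np.uint8(94), np.uint8(254)), (np.uint8(25), np.uint8(104), np.uint8(253)), (np.uint8(25), np.uint8(105), np.uint8(253)), (np.uint8(22), np.uint8(123), np.uint8(245)), (np.uint8(15), np.uint8(155), np.uint8(138)), (np.uint8(16), np.uint8(159), np.uint8(138))]
```

>>> {"name": "jog_arm", "arguments": {"moves": [{"x": -5, "y": 1, "z": 20, "spin": 0}, {"x": 0, "y": 0, "z": 35, "spin": 0}, {"x": 0, "y": 0, "z": 35, "spin": 0}, {"x": 0, "y": 0, "z": 30, "spin": 0}, {"x": 0, "y": 0, "z": 20, "spin": 0}, {"x": 0, "y": 0, "z": 12, "spin": 0}, {"x": 0, "y": 0, "z": 6, "spin": 0}, {"x": 0, "y": 0, "z": 0, "spin": 0}, {"x": 0, "y": 0, "z": 0, "spin": 0}]}}

```text
time: 38.55
position: [0.6612, -0.0871, 0.0019]
orientation: [[-0.999, -0.053, 0.001], [-0.053, 0.999, -0.0], [-0.001, -0.0, -1.0]]
wrist_force: [0.3, 0.3, 0.1]
finger_gap: 0.0855
grip_force: 0.0
```

>>> {"name": "jog_arm", "arguments": {"moves": [{"x": 0, "y": 0, "z": 0, "spin": 0}, {"x": 0, "y": 0, "z": 0, "spin": 0}, {"x": 0, "y": 0, "z": 0, "spin": 0}, {"x": 0, "y": 0, "z": 0, "spin": 0}, {"x": 0, "y": 0, "z": 0, "spin": 0}, {"x": 0, "y": 0, "z": 0, "spin": 0}], "gripper": -1}}

```text
time: 39.05
position: [0.6621, -0.0865, 0.003]
orientation: [[-0.999, -0.054, 0.003], [-0.054, 0.999, -0.0], [-0.003, -0.001, -1.0]]
wrist_force: [-1.4, -0.4, 6.1]
finger_gap: 0.0549
grip_force: 66.1
```

>>> {"name": "jog_arm", "arguments": {"moves": [{"x": 0, "y": 0, "z": -10, "spin": 0}, {"x": 0, "y": 0, "z": -25, "spin": 0}, {"x": 0, "y": 0, "z": -30, "spin": 0}, {"x": 0, "y": 0, "z": -25, "spin": 0}, {"x": 0, "y": 0, "z": -15, "spin": 0}, {"x": 4, "y": 0, "z": 0, "spin": 0}, {"x": 10, "y": 0, "z": 0, "spin": 0}, {"x": 20, "y": 0, "z": 0, "spin": 0}, {"x": 32, "y": 0, "z": 0, "spin": 0}, {"x": 40, "y": 0, "z": 0, "spin": 0}]}}

```text
time: 39.88
position: [0.5543, -0.0919, 0.1045]
orientation: [[-0.999, -0.055, -0.0], [-0.055, 0.999, 0.0], [0.0, 0.0, -1.0]]
wrist_force: [-0.3, -0.2, -1.2]
finger_gap: 0.0548
grip_force: 65.2
```

>>> {"name": "jog_arm", "arguments": {"moves": [{"x": 0, "y": 0, "z": 0, "spin": 0}, {"x": 0, "y": 0, "z": 0, "spin": 0}, {"x": 0, "y": 0, "z": 0, "spin": 0}, {"x": 0, "y": 0, "z": 0, "spin": 0}, {"x": 0, "y": 0, "z": 0, "spin": 0}, {"x": 0, "y": 0, "z": 0, "spin": 0}]}}

```text
time: 40.38
position: [0.5561, -0.0921, 0.1061]
orientation: [[-0.999, -0.054, 0.001], [-0.054, 0.999, -0.0], [-0.001, -0.0, -1.0]]
wrist_force: [0.1, -0.8, -1.8]
finger_gap: 0.0547
grip_force: 65.2
```

```bash
python3 -c "
from h import *
tq(8)"
```

```text
tool-axes T [ 0.0061 -0.0095 -0.0021] sd [0.023 0.033 0.028] F [-0.05 -0.42 -1.82] J [-0.003 -0.005  0.   ] sdJ [0.016 0.004 0.   ] gap 0.0546 pos [ 0.555 -0.092  0.106] t 40.7333
```

>>> {"name": "jog_arm", "arguments": {"moves": [{"x": -4, "y": 0, "z": 0, "spin": 0}, {"x": -10, "y": 0, "z": 0, "spin": 0}, {"x": -20, "y": 0, "z": 0, "spin": 0}, {"x": -32, "y": 0, "z": 0, "spin": 0}, {"x": -40, "y": 0, "z": 0, "spin": 0}, {"x": 0, "y": 0, "z": 0, "spin": 0}, {"x": 0, "y": 0, "z": 0, "spin": 0}, {"x": 0, "y": 0, "z": 0, "spin": 0}, {"x": 0, "y": 0, "z": 0, "spin": 0}, {"x": 0, "y": 0, "z": 0, "spin": 0}]}}

```text
time: 41.57
position: [0.6593, -0.0864, 0.1062]
orientation: [[-0.999, -0.054, -0.001], [-0.054, 0.999, 0.0], [0.001, 0.0, -1.0]]
wrist_force: [0.3, 0.3, -2.5]
finger_gap: 0.0545
grip_force: 65.2
```

```bash
python3 -c "
from h import *
tq(8)"
```

```text
tool-axes T [-0.0157 -0.0234  0.0008] sd [0.029 0.028 0.014] F [ 0.03 -0.13 -1.71] J [ 0.024  0.004 -0.   ] sdJ [0.035 0.009 0.   ] gap 0.0548 pos [ 0.66  -0.086  0.106] t 41.9167
```

>>> {"name": "jog_arm", "arguments": {"moves": [{"x": 4, "y": 0, "z": 0, "spin": 0}, {"x": 10, "y": 0, "z": 0, "spin": 0}, {"x": 20, "y": 0, "z": 0, "spin": 0}, {"x": 32, "y": 0, "z": 0, "spin": 0}, {"x": 40, "y": 0, "z": 0, "spin": 0}, {"x": 0, "y": 0, "z": 0, "spin": 0}, {"x": 0, "y": 0, "z": 0, "spin": 0}, {"x": 0, "y": 0, "z": 0, "spin": 0}, {"x": 0, "y": 0, "z": 0, "spin": 0}, {"x": 0, "y": 0, "z": 0, "spin": 0}]}}

```text
time: 42.75
position: [0.5567, -0.0923, 0.1067]
orientation: [[-0.999, -0.054, 0.003], [-0.054, 0.999, -0.0], [-0.003, -0.001, -1.0]]
wrist_force: [0.3, 1.2, -2.4]
finger_gap: 0.0549
grip_force: 65.2
```

```bash
python3 -c "
from h import *
tq(8)"
```

```text
tool-axes T [ 0.0018 -0.0004 -0.0067] sd [0.041 0.03  0.029] F [ 0.13  0.25 -1.92] J [-0.021 -0.003  0.   ] sdJ [0.027 0.014 0.   ] gap 0.0544 pos [ 0.555 -0.092  0.106] t 43.1
```

Box C is empty and goes on the stand.

>>> {"name": "jog_arm", "arguments": {"moves": [{"x": 0, "y": 0, "z": -10, "spin": 0.1148}, {"x": 0, "y": 0, "z": -10, "spin": 0.1148}, {"x": 0, "y": 0, "z": -10, "spin": 0.1148}, {"x": 0, "y": 0, "z": -5, "spin": 0.1148}, {"x": 0, "y": 0, "z": 0, "spin": 0.1148}, {"x": 0, "y": 0, "z": 0, "spin": 0.1148}, {"x": 0, "y": 0, "z": 0, "spin": 0.1148}, {"x": 0, "y": 0, "z": 0, "spin": 0.1148}, {"x": 10, "y": 7, "z": 0, "spin": 0}, {"x": 20, "y": 14, "z": 0, "spin": 0}]}}

```text
time: 43.93
position: [0.5517, -0.0567, 0.1409]
orientation: [[-0.648, 0.761, 0.001], [0.761, 0.648, -0.001], [-0.001, -0.0, -1.0]]
wrist_force: [-0.2, 0.3, -1.9]
finger_gap: 0.0548
grip_force: 65.2
```

>>> {"name": "jog_arm", "arguments": {"moves": [{"x": 30, "y": 20, "z": 0, "spin": 0}, {"x": 30, "y": 20, "z": 0, "spin": 0}, {"x": 30, "y": 20, "z": 0, "spin": 0}, {"x": 30, "y": 20, "z": 0, "spin": 0}, {"x": 30, "y": 20, "z": 0, "spin": 0}, {"x": 30, "y": 20, "z": 0, "spin": 0}, {"x": 30, "y": 20, "z": 0, "spin": 0}, {"x": 30, "y": 20, "z": 0, "spin": 0}, {"x": 30, "y": 20, "z": 0, "spin": 0}, {"x": 15, "y": 10, "z": 0, "spin": 0}]}}

```text
time: 44.77
position: [0.5097, 0.2894, 0.141]
orientation: [[-0.654, 0.757, 0.0], [0.757, 0.654, 0.003], [0.002, 0.002, -1.0]]
wrist_force: [0.9, 1.2, -1.4]
finger_gap: 0.0548
grip_force: 65.2
```

>>> {"name": "jog_arm", "arguments": {"moves": [{"x": 0, "y": 0, "z": 0, "spin": 0}, {"x": 0, "y": 0, "z": 0, "spin": 0}]}}

```text
time: 44.93
position: [0.51, 0.2861, 0.1407]
orientation: [[-0.653, 0.758, -0.0], [0.758, 0.653, -0.0], [0.0, -0.001, -1.0]]
wrist_force: [0.6, -0.8, -1.4]
finger_gap: 0.0545
grip_force: 65.2
```

```bash
python3 - <<'E'
from h import *
go(.511,.315,.058,40.5)
s=shot('scene','s9');b=s['img'][150:340,360:580,::-1]
cv2.imwrite('pics/o9.png',cv2.resize(b,None,fx=3,fy=3))
E
```

```text
pos [0.51   0.2861 0.1407] yang 40.74 j6 78.6 t 44.9333 shift a [21.3 19.7 82.7] spin 0.0042 b [21.3 19.6 82.7]
```

View pics/o9.png

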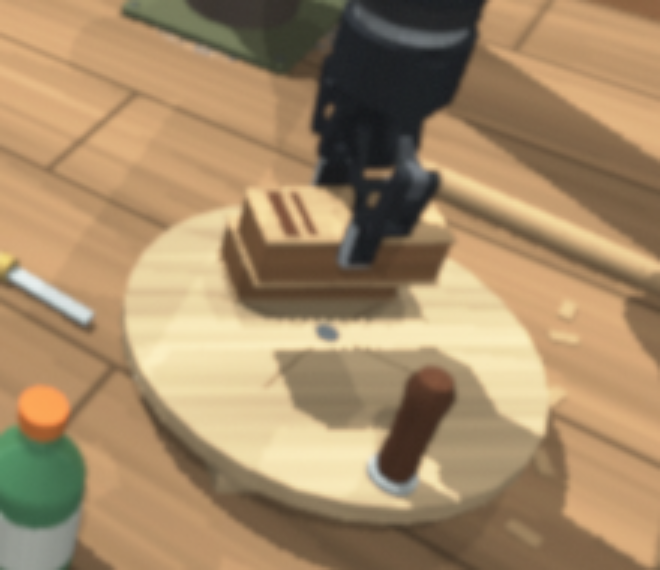

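The held box is over box D, and the handle foot is still at (491,308). I'll shift and lower it beside D.

>>> {"name": "jog_arm", "arguments": {"moves": [{"x": 7, "y": 7, "z": 0, "spin": 0}, {"x": 14, "y": 13, "z": 0, "spin": 0}, {"x": 0, "y": 0, "z": 12, "spin": 0}, {"x": 0, "y": 0, "z": 22, "spin": 0}, {"x": 0, "y": 0, "z": 20, "spin": 0}, {"x": 0, "y": 0, "z": 13, "spin": 0}, {"x": 0, "y": 0, "z": 7, "spin": 0}, {"x": 0, "y": 0, "z": 5, "spin": 0}, {"x": 0, "y": 0, "z": 3, "spin": 0}, {"x": 0, "y": 0, "z": 0, "spin": 0}]}}

```text
time: 45.82
position: [0.5127, 0.3133, 0.059]
orientation: [[-0.649, 0.761, 0.0], [0.761, 0.649, 0.0], [0.0, 0.0, -1.0]]
wrist_force: [-0.3, 0.0, -1.6]
finger_gap: 0.0546
grip_force: 65.2
```

>>> {"name": "jog_arm", "arguments": {"moves": [{"x": 0, "y": 0, "z": 0, "spin": 0}, {"x": 0, "y": 0, "z": 0, "spin": 0}]}}

```text
time: 45.98
position: [0.5132, 0.3139, 0.06]
orientation: [[-0.649, 0.761, 0.002], [0.761, 0.649, 0.001], [-0.0, 0.002, -1.0]]
wrist_force: [0.1, -0.9, -1.1]
finger_gap: 0.0546
grip_force: 65.2
```

>>> {"name": "jog_arm", "arguments": {"moves": [{"x": 0, "y": 0, "z": 2, "spin": 0}, {"x": 0, "y": 0, "z": 0, "spin": 0}, {"x": 0, "y": 0, "z": 0, "spin": 0}]}}

```text
time: 46.23
position: [0.5133, 0.3141, 0.058]
orientation: [[-0.649, 0.761, 0.002], [0.761, 0.649, 0.001], [-0.0, 0.002, -1.0]]
wrist_force: [-0.4, 0.2, 3.0]
finger_gap: 0.0544
grip_force: 65.6
```

>>> {"name": "jog_arm", "arguments": {"moves": [{"x": 0, "y": 0, "z": 0, "spin": 0}, {"x": 0, "y": 0, "z": 0, "spin": 0}, {"x": 0, "y": 0, "z": 0, "spin": 0}, {"x": 0, "y": 0, "z": -5, "spin": 0}, {"x": 0, "y": 0, "z": -20, "spin": 0}, {"x": 0, "y": 0, "z": -30, "spin": 0}, {"x": 0, "y": 0, "z": -35, "spin": 0}, {"x": 0, "y": 0, "z": -35, "spin": 0}, {"x": 0, "y": 0, "z": -15, "spin": 0}, {"x": 0, "y": 0, "z": 0, "spin": 0}], "gripper": 0.55}}

```text
time: 47.07
position: [0.515, 0.3151, 0.2024]
orientation: [[-0.649, 0.761, 0.008], [0.761, 0.649, 0.005], [-0.001, 0.009, -1.0]]
wrist_force: [0.2, 0.8, 0.6]
finger_gap: 0.066
grip_force: 0.0
```

```bash
python3 - <<'E'
from h import *
go(.587,.380,.19,40.5)
w=shot('wrist','w10');s=shot('scene','s10');d=shot('side','d10')
print(proj(w,[.587,.38,.154]),proj(d,[.587,.38,.154]))
b=cv2.resize(s['img'][130:340,200:580,::-1],(600,332));a=cv2.resize(w['img'][:,:,::-1],(400,250))
o=np.zeros((585,600,3),np.uint8);o[:332]=b;o[335:585,:400]=a;o[335:585,402:600]=cv2.resize(d['img'][235:335,235:365,::-1],(198,152)).copy().__array__()[:0].repeat(0) if False else np.pad(cv2.resize(d['img'][235:335,240:370,::-1],(198,152)),((0,98),(0,0),(0,0)))
cv2.imwrite('pics/o10.png',o)
E
```

```text
pos [0.515  0.3151 0.2024] yang 40.46 j6 81.0 t 47.0667 shift a [ 2.7 96.8 13.3] spin -0.0006 b [ 2.7 96.8 13.3]
[465.19222824 214.01891539] [295.0038742  121.82076739]
```

View pics/o10.png

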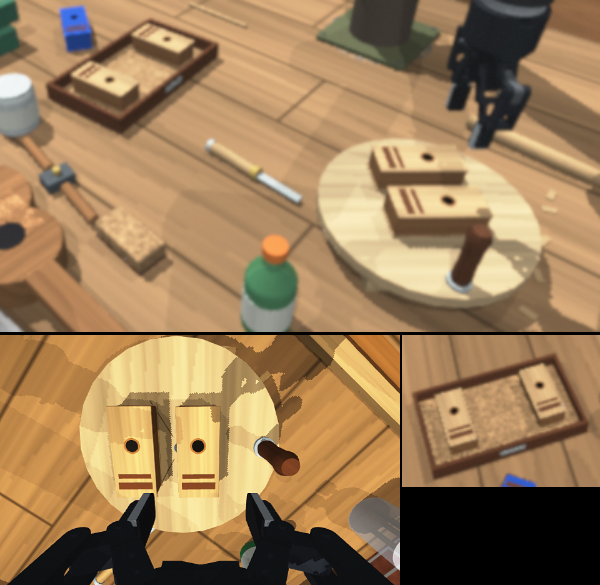

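The sorted boxes lie flat: two in the tray and two on the stand. In the wrist view the handle tip is at about (461,205) and its foot at about (423,178).

```bash
python3 - <<'E'
from h import *
w=np.load('pics/w10.npz')
h=cv2.cvtColor(w['img'],cv2.COLOR_RGB2HSV)[150:240,400:490]
rgb=w['img'][150:240,400:490].astype(int)
m=((rgb[...,0]<140)&(rgb[...,0]>rgb[...,2]*1.6)&(rgb[...,1]<75)).astype(np.uint8)
n,l,s,ce=cv2.connectedComponentsWithStats(m);i=1+s[1:,4].argmax();print(s[i],ce[i]+[400,150])
pts=np.argwhere(l==i)[:,::-1]; (cx,cy),sz,a=cv2.minAreaRect(pts.astype(np.float32)); print(cx+400,cy+150,sz,a)
print(ray(w,461,205,.154),ray(w,423,178,.06))
E
```

```text
[  12   19   68   57 2302] [446.80234579 197.44439618]
446.75000381469727 194.75 (74.2462158203125, 41.01219177246094) 45.0
[0.58020486 0.38247561 0.154     ] [0.58492972 0.38279909 0.06      ]
```

>>> {"name": "jog_arm", "arguments": {"moves": [{"x": 1, "y": 20, "z": 0, "spin": -0.017}, {"x": 1, "y": 30, "z": 0, "spin": 0}, {"x": 1, "y": 30, "z": 0, "spin": 0}, {"x": 1, "y": 17, "z": 0, "spin": 0}, {"x": 0, "y": 0, "z": 0, "spin": 0}, {"x": 0, "y": 0, "z": 0, "spin": 0}, {"x": 0, "y": 0, "z": 0, "spin": 0}], "gripper": 1, "force": 20}}

```text
time: 47.8
position: [0.5813, 0.3793, 0.1953]
orientation: [[-0.662, 0.75, -0.003], [0.75, 0.662, -0.002], [0.0, -0.004, -1.0]]
wrist_force: [0.4, 0.5, -0.3]
finger_gap: 0.0854
grip_force: 0.0
```

```bash
python3 - <<'E'
from h import *
go(.586,.382,.098,41.5);fq()
w=shot('wrist','w11')
rgb=w['img'].astype(int);u,v=proj(w,[.586,.382,.154]).astype(int);print(u,v)
x0,y0=u-70,max(v-90,0);rgb=rgb[y0:v+60,x0:u+70]
m=((rgb[...,0]<150)&(rgb[...,0]>rgb[...,2]*1.6)&(rgb[...,1]<80)&(rgb[...,0]>35)).astype(np.uint8)
n,l,s,ce=cv2.connectedComponentsWithStats(m)
for i in range(1,n):
    if s[i][4]>200:
        print(s[i]+[x0,y0,0,0,0],ce[i]+[x0,y0])
        for r in range(s[i][1],s[i][1]+s[i][3],8):
            c=np.where(l[r]==i)[0];print(r+y0,c.min()+x0,c.max()+x0,end='; ')
print([proj(w,[.586,.382,z]).round().tolist() for z in(.06,.1,.154)])
E
```

```text
pos [0.5813 0.3793 0.1953] yang 41.43 j6 81.7 t 47.8 shift a [-1.1  5.7 97.2] spin -0.0012 b [-1.1  5.7 97.2]
F [ 0.43  0.53 -0.34] T [-0.0072 -0.0552 -0.0447] jt [ 1.9300e-01 -5.7059e+01  2.6218e+01 -8.0000e-02  1.0000e-02 -0.0000e+00] gap 0.0854 0.0
328 223
[344 133  17  32 232] [351.25       144.32327586]
133 344 355; 141 346 354; 149 349 356; 157 350 351; [350 164  17  42 387] [357.79844961 180.81912145]
164 361 364; 172 351 365; 180 352 365; 188 352 362; 196 351 355; 204 350 350; [ 307  177   43   61 1837] [327.10125204 209.26619488]
177 327 327; 185 314 338; 193 312 340; 201 312 341; 209 309 346; 217 307 348; 225 309 346; 233 315 339; [[327.0, 188.0], [327.0, 200.0], [329.0, 224.0]]
```

>>> {"name": "jog_arm", "arguments": {"moves": [{"x": 2, "y": 5.5, "z": 10, "spin": 0}, {"x": 0, "y": 0, "z": 20, "spin": 0}, {"x": 0, "y": 0, "z": 25, "spin": 0}, {"x": 0, "y": 0, "z": 20, "spin": 0}, {"x": 0, "y": 0, "z": 14, "spin": 0}, {"x": 0, "y": 0, "z": 8, "spin": 0}, {"x": 0, "y": 0, "z": 0, "spin": 0}, {"x": 0, "y": 0, "z": 0, "spin": 0}]}}

```text
time: 48.52
position: [0.5852, 0.3853, 0.1]
orientation: [[-0.662, 0.75, -0.0], [0.75, 0.662, -0.0], [0.0, -0.001, -1.0]]
wrist_force: [-0.6, -0.1, 0.1]
finger_gap: 0.0857
grip_force: 0.0
```

>>> {"name": "jog_arm", "arguments": {"moves": [{"x": 0, "y": 0, "z": 0, "spin": 0}, {"x": 0, "y": 0, "z": 0, "spin": 0}, {"x": 0, "y": 0, "z": 0, "spin": 0}, {"x": 0, "y": 0, "z": 0, "spin": 0}, {"x": 0, "y": 0, "z": 0, "spin": 0}, {"x": 0, "y": 0, "z": 0, "spin": 0}, {"x": 0, "y": 0, "z": 0, "spin": 0}, {"x": 0, "y": 0, "z": 0, "spin": 0}, {"x": 0, "y": 0, "z": 0, "spin": 0}], "gripper": -1, "force": 20}}

```text
time: 49.27
position: [0.5837, 0.3838, 0.1009]
orientation: [[-0.662, 0.75, -0.003], [0.75, 0.662, -0.003], [-0.0, -0.004, -1.0]]
wrist_force: [-6.0, -4.6, 6.8]
finger_gap: 0.0271
grip_force: 19.6
```

```bash
python3 - <<'E'
from h import *
go(.586,.382,.098,41.5)
F=[]
for i in range(5):
    s=get_state();F.append(s['orientation'].T@s['wrist_force']);camera('wrist')
print('tool F',np.mean(F,0),s['finger_gap'],s['grip_force'])
p=s['position']-[.4917,.2988,0];print('r',np.hypot(*p[:2]),np.degrees(np.arctan2(p[1],p[0])))
E
```

```text
pos [0.5837 0.3838 0.1009] yang 41.42 j6 81.9 t 49.2667 shift a [-2.8  0.5  2.9] spin -0.0015 b [-2.8  0.5  2.9]
tool F [ 0.44761567 -7.0630634  -6.52706375] 0.02719935260579537 19.59130123257637
r 0.12523158459407 42.72976479681289
```

The handle is gripped with a gap of 27 mm, as expected. I'll lead it counter-clockwise in 6° rows.

>>> {"name": "jog_arm", "arguments": {"moves": [{"x": 0, "y": -2, "z": 0, "spin": -0.022}, {"x": 6.6, "y": -0.2, "z": 0, "spin": 0}, {"x": 6.6, "y": -0.5, "z": 0, "spin": 0}, {"x": 13.03, "y": -2.06, "z": 0, "spin": 0}, {"x": 12.74, "y": -3.41, "z": 0, "spin": 0}, {"x": 12.31, "y": -4.73, "z": 0, "spin": 0}, {"x": 11.75, "y": -5.99, "z": 0, "spin": 0}, {"x": 11.06, "y": -7.18, "z": 0, "spin": 0}]}}

```text
time: 50.18
position: [0.5163, 0.424, 0.1009]
orientation: [[-0.678, 0.735, 0.003], [0.735, 0.678, 0.002], [-0.0, 0.003, -1.0]]
wrist_force: [1.0, -0.2, 5.2]
finger_gap: 0.0271
grip_force: 19.7
```

```bash
cat >> h.py <<'E'
def ck():
    s=get_state();p=s['position']-[.4917,.2988,0];R=s['orientation']
    print('r',np.hypot(*p[:2]).round(4),'ang',np.degrees(np.arctan2(p[1],p[0])).round(1),'phi',np.degrees(np.arctan2(p@R[:,0],p@R[:,1])).round(1),'tool pos',(R.T@p*1000).round(1)[:2],'F',(R.T@s['wrist_force']).round(1),s['finger_gap'].round(4),s['grip_force'],s['time'],'qmargin j',s['joint_positions'].round(0))
E
python3 -c "
from h import *
ck()"
```

```text
Traceback (most recent call last):
  File "h.py", line 40, in ck
    print('r',np.hypot(*p[:2]).round(4),'ang',np.degrees(np.arctan2(p[1],p[0])).round(1),'phi',np.degrees(np.arctan2(p@R[:,0],p@R[:,1])).round(1),'tool pos',(R.T@p*1000).round(1)[:2],'F',(R.T@s['wrist_force']).round(1),s['finger_gap'].round(4),s['grip_force'],s['time'],'qmargin j',s['joint_positions'].round(0))
                                                                                                                                                                                                                           ^^^^^^^^^^^^^^^^^^^^^
AttributeError: 'float' object has no attribute 'round'
```

>>> {"name": "jog_arm", "arguments": {"moves": [{"x": 10.25, "y": -8.3, "z": 0, "spin": 0}, {"x": 9.33, "y": -9.33, "z": 0, "spin": 0}, {"x": 8.3, "y": -10.25, "z": 0, "spin": 0}, {"x": 7.18, "y": -11.06, "z": 0, "spin": 0}, {"x": 5.99, "y": -11.75, "z": 0, "spin": 0}, {"x": 4.73, "y": -12.31, "z": 0, "spin": 0}, {"x": 3.41, "y": -12.74, "z": 0, "spin": 0}, {"x": 2.06, "y": -13.03, "z": 0, "spin": 0}, {"x": 0.69, "y": -13.17, "z": 0, "spin": 0}, {"x": -0.69, "y": -13.17, "z": 0, "spin": 0}]}}

```text
time: 51.02
position: [0.3949, 0.3854, 0.1009]
orientation: [[-0.68, 0.733, -0.001], [0.733, 0.68, 0.007], [0.006, 0.004, -1.0]]
wrist_force: [-4.1, 4.8, 4.7]
finger_gap: 0.0272
grip_force: 19.8
```

```bash
sed -i "s/s\['finger_gap'\].round(4)/s['finger_gap']/" h.py; python3 -c "
from h import *
ck()"
```

```text
r 0.1299 ang 138.2 phi 95.1 tool pos [130.  -11.7] F [ 6.3  0.3 -4.7] 0.027225134986109876 19.79583464562893 51.0167 qmargin j [ 44.  21. -16.  52.   0.  91.]
```

>>> {"name": "jog_arm", "arguments": {"moves": [{"x": -0.06, "y": -13.03, "z": 0, "spin": 0}, {"x": -3.41, "y": -12.74, "z": 0, "spin": 0}, {"x": -4.73, "y": -12.31, "z": 0, "spin": 0}, {"x": -5.99, "y": -11.75, "z": 0, "spin": 0}, {"x": -7.18, "y": -11.06, "z": 0, "spin": 0}, {"x": -8.3, "y": -10.25, "z": 0, "spin": 0}, {"x": -9.33, "y": -9.33, "z": 0, "spin": 0}, {"x": -10.25, "y": -8.3, "z": 0, "spin": 0}, {"x": -11.06, "y": -7.18, "z": 0, "spin": 0}, {"x": -11.75, "y": -5.99, "z": 0, "spin": 0}]}}

```text
time: 51.85
position: [0.3691, 0.2605, 0.1008]
orientation: [[-0.679, 0.734, -0.001], [0.734, 0.679, 0.003], [0.003, 0.001, -1.0]]
wrist_force: [-2.9, -0.8, 10.1]
finger_gap: 0.0276
grip_force: 20.0
```

```bash
python3 -c "
from h import *
ck()"
```

```text
r 0.1284 ang -162.6 phi 154.4 tool pos [  55.4 -115.9] F [  1.4  -2.7 -10.1] 0.02757699051215556 19.996048137545586 51.85 qmargin j [ 35.  13. -29.  48.   0.  82.]
```

>>> {"name": "jog_arm", "arguments": {"moves": [{"x": -12.31, "y": -4.73, "z": 0, "spin": 0}, {"x": -12.74, "y": -3.41, "z": 0, "spin": 0}, {"x": -13.03, "y": -2.06, "z": 0, "spin": 0}, {"x": -13.17, "y": -0.69, "z": 0, "spin": 0}, {"x": -13.17, "y": 0.69, "z": 0, "spin": 0}]}}

```text
time: 52.27
position: [0.4061, 0.2057, 0.1008]
orientation: [[-0.679, 0.735, -0.0], [0.735, 0.679, 0.001], [0.001, 0.001, -1.0]]
wrist_force: [-2.0, -0.6, 9.1]
finger_gap: 0.0269
grip_force: 20.0
```

```bash
python3 -c "
from h import *
ck()"
```

```text
r 0.1265 ang -132.6 phi -175.4 tool pos [ -10.2 -126. ] F [ 0.9 -1.9 -9.1] 0.02685058081670675 19.97544441372156 52.2667 qmargin j [ 27.  13. -29.  48.   0.  74.]
```

>>> {"name": "jog_arm", "arguments": {"moves": [{"x": -13.03, "y": 2.06, "z": 0, "spin": 0}, {"x": -12.74, "y": 3.41, "z": 0, "spin": 0}, {"x": -12.31, "y": 4.73, "z": 0, "spin": 0}, {"x": -11.75, "y": 5.99, "z": 0, "spin": 0}, {"x": -11.06, "y": 7.18, "z": 0, "spin": 0}, {"x": -10.25, "y": 8.3, "z": 0, "spin": 0}, {"x": -9.33, "y": 9.33, "z": 0, "spin": 0}, {"x": -8.3, "y": 10.25, "z": 0, "spin": 0}, {"x": -7.18, "y": 11.06, "z": 0, "spin": 0}, {"x": -5.99, "y": 11.75, "z": 0, "spin": 0}]}}

```text
time: 53.1
position: [0.531, 0.1824, 0.1009]
orientation: [[-0.678, 0.735, 0.001], [0.735, 0.678, 0.003], [0.001, 0.002, -1.0]]
wrist_force: [-1.4, 2.2, 7.5]
finger_gap: 0.0271
grip_force: 19.9
```

```bash
python3 -c "
from h import *
ck()"
```

```text
r 0.1229 ang -71.4 phi -114.0 tool pos [-112.1  -49.8] F [ 2.6  0.5 -7.5] 0.02711343040464556 19.88134402781725 53.1 qmargin j [ 19.  22. -15.  53.   0.  66.]
```

>>> {"name": "jog_arm", "arguments": {"moves": [{"x": -4.73, "y": 12.31, "z": 0, "spin": 0}, {"x": -3.41, "y": 12.74, "z": 0, "spin": 0}, {"x": -2.06, "y": 13.03, "z": 0, "spin": 0}, {"x": -0.69, "y": 13.17, "z": 0, "spin": 0}, {"x": 0.69, "y": 13.17, "z": 0, "spin": 0}]}}

```text
time: 53.52
position: [0.5844, 0.2192, 0.1009]
orientation: [[-0.679, 0.735, -0.0], [0.735, 0.679, 0.003], [0.002, 0.002, -1.0]]
wrist_force: [-4.6, 2.3, 8.2]
finger_gap: 0.0273
grip_force: 19.9
```

```bash
python3 -c "
from h import *
ck()"
```

```text
r 0.1222 ang -40.7 phi -83.3 tool pos [-121.1   14.2] F [ 4.9 -1.8 -8.2] 0.02727821216638912 19.936598986387253 53.5167 qmargin j [20. 28. -5. 57.  0. 68.]
```

>>> {"name": "jog_arm", "arguments": {"moves": [{"x": 3.0, "y": 13.03, "z": 0, "spin": 0}, {"x": 3.41, "y": 12.74, "z": 0, "spin": 0}, {"x": 4.73, "y": 12.31, "z": 0, "spin": 0}, {"x": 5.99, "y": 11.75, "z": 0, "spin": 0}, {"x": 7.18, "y": 11.06, "z": 0, "spin": 0}, {"x": 8.3, "y": 10.25, "z": 0, "spin": 0}, {"x": 9.33, "y": 9.33, "z": 0, "spin": 0}, {"x": 10.25, "y": 8.3, "z": 0, "spin": 0}, {"x": 11.06, "y": 7.18, "z": 0, "spin": 0}, {"x": 11.75, "y": 5.99, "z": 0, "spin": 0}]}}

```text
time: 54.35
position: [0.6075, 0.3425, 0.1009]
orientation: [[-0.678, 0.735, -0.001], [0.735, 0.678, 0.0], [0.001, -0.0, -1.0]]
wrist_force: [-2.7, -2.3, 7.9]
finger_gap: 0.0268
grip_force: 20.0
```

>>> {"name": "jog_arm", "arguments": {"moves": [{"x": 12.31, "y": 4.73, "z": 0, "spin": 0}, {"x": 12.74, "y": 3.41, "z": 0, "spin": 0}, {"x": 13.03, "y": 2.06, "z": 0, "spin": 0}, {"x": 13.17, "y": 0.69, "z": 0, "spin": 0}, {"x": 13.17, "y": -0.69, "z": 0, "spin": 0}, {"x": 13.03, "y": -2.06, "z": 0, "spin": 0}, {"x": 6, "y": -1.5, "z": 0, "spin": 0}, {"x": 0, "y": 0, "z": 0, "spin": 0}, {"x": 0, "y": 0, "z": 0, "spin": 0}, {"x": 0, "y": 0, "z": 0, "spin": 0}]}}

```text
time: 55.18
position: [0.5556, 0.4077, 0.1009]
orientation: [[-0.679, 0.734, -0.001], [0.734, 0.679, 0.0], [0.001, -0.0, -1.0]]
wrist_force: [-3.1, -2.5, 7.2]
finger_gap: 0.0272
grip_force: 19.9
```

```bash
python3 -c "
from h import *
ck()"
```

```text
r 0.1263 ang 59.6 phi 16.9 tool pos [ 36.7 120.8] F [ 0.3 -3.9 -7.2] 0.02722033391198036 19.929357133805752 55.1833 qmargin j [36. 34.  6. 62.  0. 84.]
```

>>> {"name": "jog_arm", "arguments": {"moves": [{"x": 0, "y": 0, "z": 0, "spin": 0}, {"x": 0, "y": 0, "z": 0, "spin": 0}, {"x": 0, "y": 0, "z": 0, "spin": 0}, {"x": 0, "y": 0, "z": 0, "spin": 0}, {"x": 0, "y": 0, "z": -10, "spin": 0}, {"x": 0, "y": 0, "z": -25, "spin": 0}, {"x": 0, "y": 0, "z": -30, "spin": 0}, {"x": 0, "y": 0, "z": -30, "spin": 0}, {"x": 0, "y": 0, "z": -15, "spin": 0}, {"x": 0, "y": 0, "z": 0, "spin": 0}], "gripper": 1}}

```text
time: 56.02
position: [0.5593, 0.4088, 0.2158]
orientation: [[-0.678, 0.735, 0.007], [0.735, 0.678, 0.006], [-0.001, 0.009, -1.0]]
wrist_force: [0.1, 0.8, 0.9]
finger_gap: 0.0852
grip_force: 0.0
```

>>> {"name": "jog_arm", "arguments": {"moves": [{"x": 0, "y": 0, "z": 0, "spin": 0}, {"x": 0, "y": 0, "z": 0, "spin": 0}, {"x": 0, "y": 0, "z": 0, "spin": 0}]}}

```text
time: 56.27
position: [0.5562, 0.4066, 0.2082]
orientation: [[-0.678, 0.735, -0.003], [0.735, 0.678, -0.002], [0.0, -0.003, -1.0]]
wrist_force: [0.2, 0.5, -0.3]
finger_gap: 0.0855
grip_force: 0.0
```

```bash
python3 - <<'E'
from h import *
ck()
w=shot('wrist','w12');d=shot('side','d12');s=shot('scene','s12')
def dark(c,p,z,r):
    u,v=proj(c,[*p,z]);x0,y0=int(max(u-r,0)),int(max(v-r,0));g=c['img'][y0:int(v+r),x0:int(u+r)].max(2)
    n,l,st,ce=cv2.connectedComponentsWithStats((g<75).astype(np.uint8))
    for i in range(1,n):
        if 60<st[i][4]<500 and .7<st[i][2]/st[i][3]<1.4: q=ce[i]+[x0,y0];e=ray(c,*q,z);print('hole',q.round(),st[i][4],e.round(3),'r',np.hypot(e[0]-.4917,e[1]-.2988).round(3))
dark(w,(.4917,.2988),.097,130)
for p in[(.378,-.31),(.558,-.294)]:
    for n,c in(('s',s),('d',d)):
        u,v=proj(c,[*p,.05]).astype(int); g=c['img'][v-12:v+13,u-12:u+13].sum(2); j=np.unravel_index(g.argmin(),g.shape); print(n,g.min(),ray(c,j[1]+u-12,j[0]+v-12,.05).round(3))
E
```

```text
r 0.1256 ang 59.1 phi 16.5 tool pos [ 35.6 119.8] F [0.2 0.5 0.3] 0.08551972972945109 0.0 56.2667 qmargin j [36. 32. 18. 77.  0. 83.]
hole [206. 212.] 245 [0.495 0.328 0.097] r 0.029
hole [114. 235.] 233 [0.448 0.255 0.097] r 0.061
s 180 [ 0.345 -0.358  0.05 ]
d 66 [ 0.379 -0.295  0.05 ]
s 115 [ 0.523 -0.354  0.05 ]
d 66 [ 0.558 -0.281  0.05 ]
```

```bash
python3 -c "
from h import *
print(close_job())"
```

```text
the job is handed in; nothing more can be done
None
```

I sorted all four boxes, led the stand's top round by its handle through an estimated 377° (judged from the arm's path), and handed the job in: the two with a loose weight are in the repair tray, and the two empty ones are on the stand.

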